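# Hang three back mirrors on one hook, flush behind each other

### The job

Take the three salon mirrors out of the drying rack and hang them by their hand slots on the hook of the display stand, glass facing outwards: the large one first, then the medium, then the small, without dropping one or laying it down. Each must hang straight and be pushed back until it lies flat against the stop plate or the mirror before it. Push gently, so that the stand, which is not fastened, stays where it is, and leave the other things on the table alone.

Things in the scene. Friction and masses are not known exactly. Their poses are not given: they have to be found in the camera images.
- large: The large salon back mirror: flat grey plastic plate 180 mm wide (y), 170 tall (z), 10 thick (x -5 to +5), about 240 g, glass on its -x side. Near the top a hand slot 70 mm wide, 44 tall at the middle, its arched roof falling 20 degrees each way from a central apex; grip bar above it 26 mm tall, only 7 thick (x -5 to +2). Origin: centre of bottom edge, mid-thickness. Starts upright in the rack, in any of its slots.
- large_slot (a point): Apex of the slot's roof in the large mirror, middle of the 7 mm bar (x -1.5 mm): 144 mm above its bottom edge and 26 mm below its top edge. The hook's rod belongs right under this point.
- large_face (a point): Point on the glass-side face (5 mm to -x of mid-thickness) of the large mirror's grip bar, centred, 12 mm below the top edge: the place to push it home.
- medium: The medium salon back mirror: flat grey plastic plate 150 mm wide (y), 150 tall (z), 10 thick (x -5 to +5), about 180 g, glass on its -x side. Near the top a hand slot 70 mm wide, 44 tall at the middle, its arched roof falling 20 degrees each way from a central apex; grip bar above it 26 mm tall, only 7 thick (x -5 to +2). Origin: centre of bottom edge, mid-thickness. Starts upright in the rack, in any of its slots.
- medium_slot (a point): Apex of the slot's roof in the medium mirror, middle of the 7 mm bar (x -1.5 mm): 124 mm above its bottom edge and 26 mm below its top edge. The hook's rod belongs right under this point.
- medium_face (a point): Point on the glass-side face (5 mm to -x of mid-thickness) of the medium mirror's grip bar, centred, 12 mm below the top edge: the place to push it home.
- small: The small salon back mirror: flat grey plastic plate 120 mm wide (y), 130 tall (z), 10 thick (x -5 to +5), about 130 g, glass on its -x side. Near the top a hand slot 70 mm wide, 44 tall at the middle, its arched roof falling 20 degrees each way from a central apex; grip bar above it 26 mm tall, only 7 thick (x -5 to +2). Origin: centre of bottom edge, mid-thickness. Starts upright in the rack, in any of its slots.
- small_slot (a point): Apex of the slot's roof in the small mirror, middle of the 7 mm bar (x -1.5 mm): 104 mm above its bottom edge and 26 mm below its top edge. The hook's rod belongs right under this point.
- small_face (a point): Point on the glass-side face (5 mm to -x of mid-thickness) of the small mirror's grip bar, centred, 12 mm below the top edge: the place to push it home.
- rack: White plastic drying rack fixed to the table, 215 mm (x) by 130 mm (y). Three slots at x = -70, 0, +70 mm, 13 mm wide, between fins that rise to 51 mm; slot floor 10 mm above the table. Mirrors stand along its y, glass to its -x, up to 15 mm off centre. Origin: centre of the underside.
- stand: Steel display stand, about 3.5 kg, not fastened: a hard push (over some 15 to 20 N at hook height) slides or tips it. Base plate 240 by 150 by 14 mm. Origin on the table straight below hook_root; its -x is the way the hook points.
- hook_root (a point): Where the axis of the hook's rod leaves the flat stop plate, 200 mm above the table (axes as the stand's). Stop plate: 110 mm wide, from 62 mm below to 8 mm above the rod's axis; nothing behind it is higher. The polished, slippery steel rod, 10 mm thick, runs level 115 mm to -x, then turns up.
- hook_tip (a point): Centre of the hook's rounded end (radius 5 mm): 130 mm to -x of hook_root and 18 mm above the rod's axis.
- tape_roll: Grey roll of tape lying flat, 100 mm across, 50 mm high (bystander). Origin: centre of its underside.
- cup: Clear cup, 70 mm across, 90 mm high (bystander). Origin: centre of its underside.
- bottle: White bottle with red label, 52 mm across, 100 mm high (bystander). Origin: centre of its underside.
- jar: White cream jar, 70 mm across, 55 mm high (bystander). Origin: centre of its underside.
- wipes: White box of wipes, 200 by 110 by 86 mm (bystander). Origin: centre of its underside.
- brush: Brush lying on the table (bystander). Its handle points to its -x.
- table_mirror: Round make-up mirror on a 120 mm foot, 310 mm high, disc 150 mm across (bystander). Origin: centre of its underside.
Not all that is in view belongs to the job. What is shaped like the medium but yellow is not meant. Leave any orange look-alike of the small alone.

How it is judged:
On the way, in this order (a step that is already met when the one before it is completed fails the run):
1. the large mirror hangs on the hook's rod, let go (z of large_slot in the frame of hook_root between -0.002 and 0.01 m and y of large_slot in the frame of hook_root between -0.009 and 0.009 m and x of large_slot in the frame of hook_root between -0.11 and 0 m and contact force between the fingers and large below 0.1 N), for 0.2 s.
2. the medium mirror hangs on the hook's rod, let go (z of medium_slot in the frame of hook_root between -0.002 and 0.01 m and y of medium_slot in the frame of hook_root between -0.009 and 0.009 m and x of medium_slot in the frame of hook_root between -0.11 and 0 m and contact force between the fingers and medium below 0.1 N), for 0.2 s.
3. the small mirror hangs on the hook's rod, let go (z of small_slot in the frame of hook_root between -0.002 and 0.01 m and y of small_slot in the frame of hook_root between -0.009 and 0.009 m and x of small_slot in the frame of hook_root between -0.11 and 0 m and contact force between the fingers and small below 0.1 N), for 0.2 s.
At the end, for the whole second after the job is handed in: All three hang at rest and released on the rod, apex within 9 mm of the rod sideways, tilted under 0.12 rad, square to the stop plate within 0.13 rad, glass outwards; large against the stop plate, medium against large, small against medium, each gap under 4.5 mm (all of step 1 and all of step 2 and all of step 3 and x of large_face in the frame of hook_root between -0.0145 and -0.006 m and angle between each of large, medium, small's own z axis and vertical below 0.12 rad and angle between the x axis of each of large, medium, small and the x axis of stand, either way round below 0.13 rad and linear speed of each of large, medium, small below 0.03 m/s and x of medium_face in the frame of large_face between -0.0145 and -0.006 m and x of small_face in the frame of medium_face between -0.0145 and -0.006 m); the robot touches nothing.
It fails at once if the stand is shoved or tipped (moved over 15 mm or tilted over 0.1 rad) (distance of stand from where it was at the start of the episode above 0.015 m or angle between stand's own z axis and vertical above 0.1 rad).
It fails at once if a mirror is toppled or dropped (tilted over 0.9 rad) (angle between any of large, medium, small's own z axis and vertical above 0.9 rad).
It fails at once if a bystander is moved more than 30 mm (distance of any of tape_roll, cup, bottle, jar, wipes, brush, table_mirror from where it was at the start of the episode above 0.03 m).
It also fails if it takes over 72 s, if anything falls off the work surface, if the arm or the gripper's body presses on something with over 40 N, if the wrist force passes 120 N, or if a joint passes its speed limit or range.

### The arm

A 6-joint arm with a two-finger parallel gripper is mounted at the origin on the work surface. World frame = base frame: x ahead of the robot, y to its left, z up, the work surface at z = 0. Lengths are in m, angles in rad, forces in N, time in s.
With the tool pointing down it reaches from about 0.2 to 0.875 m from the base axis. Payload 3.4 kg.
Tool frame: the origin (TCP) lies at the very end of the fingers, on their centre line; the grasp point (between the pads) lies 19 mm behind it; z points along the fingers, y is the line along which they close (so a half turn about z gives the same grasp; the last joint's range is limited). The gripper opens to 94 mm and grips with 3 to 60 N. Pads are 16 mm wide; open, the fingers measure 119 mm over their backs; the gripper's body (75 mm by 177 mm) begins 78 mm behind the grasp point.
Start: joints at [-1.286, 0.276, 1.505, -0, 1.361, -0.121], TCP at [0.227, -0.528, 0.205] pointing down, gripper open.
Joint ranges: [-2.89, 2.89], [-0.75, 2.08], [0.22, 2.7], [-1.18, 4.32], [0.11, 2.71], [-2.7, 2.7]. Speed limits (rad/s): [2.57, 2.57, 3.14, 3.14, 3.14, 3.14].

### API

Orientations are given as a unit quaternion [x, y, z, w].
In Python, from station import status, read_camera, manip gives the robot as it stands.
- The arm moves only by the shell command python3 -m crank 'ROWS' [FORCE]. ROWS is JSON, a list of rows, each a list of 7 numbers: the shift along the tool's x, y, z in cm, then the turn, a rotation vector about the tool's x, y, z in degrees, then the opening, from 0 (shut) to 1 (fully open). A call has 1 to 8 rows; each row shifts and turns the commanded pose from where the row before left it, along the tool's axes as they then stand; what a row does not reach is not made up. A row lasts 1/8 s, in which the tool goes at most 62.5 mm and 10.7 degrees, less where a joint would pass 70% of its speed; a pose out of reach is approached as far as the arm can. A call with a gripper value outside its range is refused whole. The fingers move at their own pace and stop on an object; FORCE is the grip in N (left out, the last holds). Time passes only in rows, so rows that do not move let the fingers close. It gives the time, the measured TCP pose, the force, the opening and the grip force at its end, in the units of the state.
- status.sense(): the state, without advancing time (a new reading comes with each control period).
- read_camera(name): name is "side" or "top" or "wrist"; returns a dict with "frame" (400x640x3 uint8, red, green, blue), "camera_matrix" (3x3 intrinsics, pixels), "view" (4x4, takes a point from world to camera coordinates); the wrist camera has in their place "mount" (4x4, takes a point from camera to tool coordinates, whose origin is the TCP and whose axes are the flange's). Camera axes: x right, y up, looking along -z (the intrinsics and any distortion apply to the point x, -y, -z); pixel columns grow to the right and rows downward; lengths in m; the calibration is good to about 2 mm. A picture is of the moment at which its call begins: read the wrist's pose just before it. There is no depth.
- manip.hand_in(): hands the job in; it is judged then, once.
The state is a dict: "time_s": time; "joint_pos": joint angles; "qvel": joint speeds; "joint_torque": joint torques, N m; "position": TCP position; "ee_rot": TCP orientation; "wrist_force": force on the tool from outside, world axes, zero at the start; "wrist_torque": the same for the moment, N m; "finger_gap": finger opening in m; "finger_force": force on a finger pad.
Only numpy, scipy, OpenCV 4.12 (cv2) and the standard library are available. Lean on these libraries where they do the work, as an engineer would, in place of code of your own. Each camera call takes 0.05 s, during which the arm holds its last target. There are 200 camera calls.

## Working session

There is one attempt and no reset: what is moved stays moved. The work goes in short steps, Python scripts to look and compute and a shell command to move; the robot and the scene stay as the last step left them, time stands still between calls to the robot, and variables do not carry over. Pictures are saved under pics/ and viewed, at most 10 in all, crops included, and the job is handed in when it is done.

```bash
ls; mkdir -p pics
python3 - <<'E'
from station import status, read_camera
import cv2,numpy as np
s=status.sense(); print({k:np.round(v,3).tolist() for k,v in s.items()})
for n in("side","top"):
    c=read_camera(n); np.savez(f"pics/{n}0.npz",**{k:np.array(v) for k,v in c.items()})
    print(n,c.keys(),np.round(c["camera_matrix"],1).tolist(),np.round(c["view"],3).tolist())
    cv2.imwrite(f"pics/{n}0.png",c["frame"][:,:,::-1])
c=read_camera("wrist");print(np.round(c["mount"],3).tolist(),np.round(c["camera_matrix"],1).tolist(),c.keys())
E
```

```text
pics
{'time_s': 0.0, 'joint_pos': [-1.286, 0.277, 1.506, 0.0, 1.361, -0.121], 'qvel': [-0.001, -0.001, 0.001, -0.0, -0.001, 0.002], 'joint_torque': [-0.0, -40.459, -23.723, 0.07, 0.034, -0.0], 'position': [0.227, -0.528, 0.205], 'ee_rot': [0.979, 0.202, -0.0, -0.001], 'wrist_force': [0.983, 0.105, -0.332], 'wrist_torque': [-0.026, -0.036, -0.052], 'finger_force': 0.0, 'finger_gap': 0.094}
side dict_keys(['frame', 'camera_matrix', 'view']) [[455.0, 0.0, 322.2], [0.0, 455.0, 205.3], [0.0, 0.0, 1.0]] [[-0.993, -0.119, -0.024, 0.537], [0.048, -0.568, 0.821, -0.148], [-0.111, 0.814, 0.57, -1.639], [0.0, 0.0, 0.0, 1.0]]
top dict_keys(['frame', 'camera_matrix', 'view']) [[447.0, 0.0, 322.1], [0.0, 447.0, 200.2], [0.0, 0.0, 1.0]] [[0.025, -0.999, 0.019, -0.039], [0.985, 0.028, 0.168, -0.542], [-0.169, 0.015, 0.986, -1.409], [0.0, 0.0, 0.0, 1.0]]
[[-0.0, 0.967, 0.254, 0.075], [1.0, 0.0, -0.001, 0.001], [-0.001, 0.254, -0.967, -0.18], [0.0, 0.0, 0.0, 1.0]] [[304.2, 0.0, 311.1], [0.0, 304.2, 200.1], [0.0, 0.0, 1.0]] dict_keys(['frame', 'camera_matrix', 'mount'])
```

View pics/top0.png

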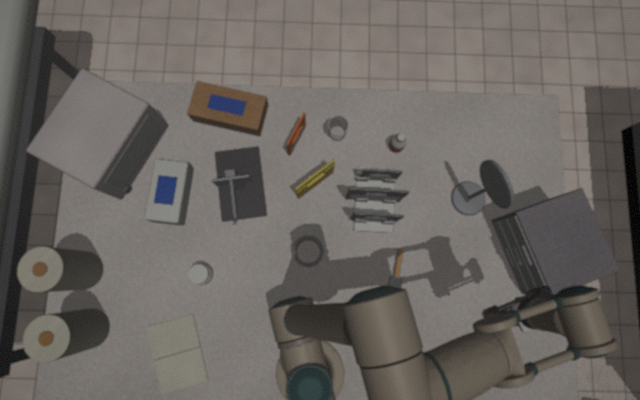

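View pics/side0.png

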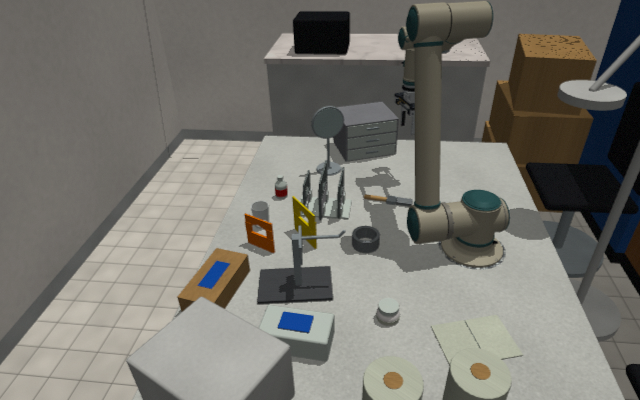

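Top view: the rack holds three grey mirrors at (378,174), (377,195), (376,217). The look-alikes are the yellow one at (314,178) and the orange one at (296,133), both to be left alone. The stand is at (240,183) with its rod running down to about (236,220). Next is a close crop to check the choice.

Run:
```python
import cv2,numpy as np
t=cv2.imread("pics/top0.png");s=cv2.imread("pics/side0.png")
a=cv2.resize(t[155:240,335:415],(400,425),interpolation=cv2.INTER_CUBIC)
b=cv2.resize(t[140:225,205:285],(400,425),interpolation=cv2.INTER_CUBIC)
c=cv2.resize(s[160:230,290:360],(175,175),interpolation=cv2.INTER_CUBIC)
o=np.zeros((600,800,3),np.uint8);o[:425,:400]=a;o[:425,400:]=b;o[425:,:175]=c
d=cv2.resize(s[220:310,240:360],(233,175),interpolation=cv2.INTER_CUBIC);o[425:,180:413]=d
cv2.imwrite("pics/crop1.png",cv2.convertScaleAbs(o,alpha=1.6))
```

```text
(no output)
```

View pics/crop1.png

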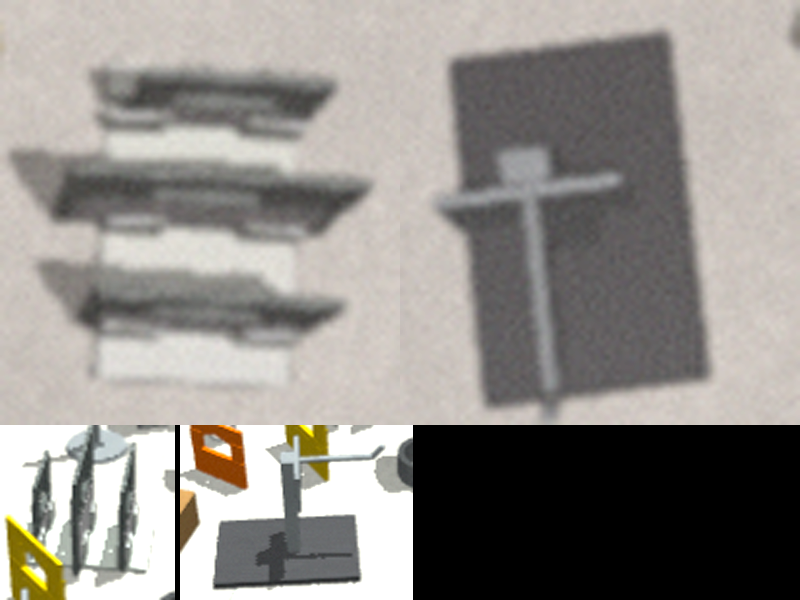

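```bash
cat > h.py <<'E'
import numpy as np, cv2, sys
from scipy.spatial.transform import Rotation as R
def p2w(d,px,z):
    K=np.array(d["camera_matrix"]);V=np.array(d["view"]); px=np.atleast_2d(px).astype(float)
    r=np.c_[(px-K[[0,1],[2,2]])/K[0,0],np.ones(len(px))]*[1,-1,-1]
    o=-V[:3,:3].T@V[:3,3]; w=r@V[:3,:3]
    return o+w*((np.broadcast_to(z,len(px))-o[2])/w[:,2])[:,None]
def w2p(d,P):
    K=np.array(d["camera_matrix"]);V=np.array(d["view"]);c=np.atleast_2d(P)@V[:3,:3].T+V[:3,3]
    return c[:,:2]*[1,-1]/-c[:,2:]*K[0,0]+K[[0,1],[2,2]]
def wristcam():
    from station import status,read_camera
    s=status.sense();c=read_camera("wrist");T=np.eye(4)
    T[:3,:3]=R.from_quat(s["ee_rot"]).as_matrix();T[:3,3]=s["position"]
    return dict(frame=c["frame"],camera_matrix=c["camera_matrix"],view=np.linalg.inv(T@np.array(c["mount"]))),s
def go(P,yaw=None):
    "tool delta (cm, deg) to world P, tool x axis at yaw deg, tool z down"
    from station import status
    s=status.sense();A=R.from_quat(s["ee_rot"])
    d=A.inv().apply(np.array(P)-s["position"])*100
    y=np.radians(yaw) if yaw is not None else np.arctan2(*A.as_matrix()[[1,0],0])
    B=R.from_matrix(np.c_[[np.cos(y),np.sin(y),0],[np.sin(y),-np.cos(y),0],[0,0,-1]])
    print("cm",np.round(d,2),"deg",np.round((A.inv()*B).as_rotvec(degrees=True),2),"t",round(s["time_s"],2),"F",np.round(s["wrist_force"],1),"gap",s["finger_gap"],"pos",np.round(s["position"],4))
E
python3 - <<'E'
from h import *
t=np.load("pics/top0.npz")
print("rack base corners",p2w(t,[[354,230.5],[393.5,232]],0.0).round(3))
for n,px,h in(("far",[[354,170],[402,171]],.14),("mid",[[346,191],[409,192]],.18),("near",[[351,215],[404,215]],.16)): 
  for z in(.14,.16,.18): print(n,z,p2w(t,px,z).round(3).tolist(), np.linalg.norm(np.diff(p2w(t,px,z),axis=0)).round(3))
print("stand",p2w(t,[[215,152],[259,147],[266.5,215.5],[222,221]],.014).round(3))
print("plate ends",p2w(t,[[214,181],[248.5,176]],.208).round(3)); print("rod root,down",p2w(t,[[231,178],[235,217]],.2).round(3))
print("tm",p2w(t,[[468,198]],0).round(3), p2w(t,[[496,184]],.24).round(3))
E
```

```text
rack base corners [[ 0.452 -0.134  0.   ]
 [ 0.451 -0.266  0.   ]]
far 0.14 [[0.624, -0.119, 0.14], [0.626, -0.268, 0.14]] 0.148
far 0.16 [[0.62, -0.118, 0.16], [0.621, -0.264, 0.16]] 0.146
far 0.18 [[0.615, -0.116, 0.18], [0.616, -0.26, 0.18]] 0.144
mid 0.14 [[0.558, -0.096, 0.14], [0.56, -0.289, 0.14]] 0.193
mid 0.16 [[0.554, -0.094, 0.16], [0.556, -0.285, 0.16]] 0.19
mid 0.18 [[0.55, -0.093, 0.18], [0.552, -0.28, 0.18]] 0.187
near 0.14 [[0.484, -0.112, 0.14], [0.489, -0.273, 0.14]] 0.161
near 0.16 [[0.481, -0.11, 0.16], [0.486, -0.269, 0.16]] 0.159
near 0.18 [[0.479, -0.109, 0.18], [0.483, -0.265, 0.18]] 0.156
stand [[0.703 0.34  0.014]
 [0.725 0.193 0.014]
 [0.492 0.157 0.014]
 [0.47  0.302 0.014]]
plate ends [[0.563 0.292 0.208]
 [0.581 0.193 0.208]]
rod root,down [[0.575 0.245 0.2  ]
 [0.461 0.227 0.2  ]]
tm [[ 0.573 -0.519  0.   ]] [[ 0.571 -0.517  0.24 ]]
```

```bash
python3 -c "
from h import *
go([.42,-.2,.34],90)"
```

```text
cm [ 30.69 -22.52 -13.48] deg [-7.000e-02 -6.000e-02 -6.675e+01] t 0.15 F [-0.5  0.5 -0.6] gap 0.0938554685071751 pos [ 0.2269 -0.5279  0.2048]
```

```bash
python3 -m crank '[[0,0,-5,0,0,0,1],[4,-3,-2,0,0,0,1],[4.5,-3.3,-1.5,0,0,0,1],[4.5,-3.3,-1,0,0,0,1],[4.5,-3.3,-1,0,0,0,1],[4.5,-3.3,-1,0,0,0,1],[4.5,-3.3,-1,0,0,0,1],[4.2,-3,-1,0,0,0,0.5]]' 40
python3 -m crank '[[0,0,0,0,0,-9.5,0.5],[0,0,0,0,0,-9.5,0.5],[0,0,0,0,0,-9.5,0.5],[0,0,0,0,0,-9.5,0.5],[0,0,0,0,0,-9.5,0.5],[0,0,0,0,0,-9.5,0.5],[0,0,0,0,0,-9.75,0.5],[0,0,0,0,0,0,0.5]]'
python3 - <<'E'
from h import *
go([.42,-.2,.34],90)
d,s=wristcam();np.savez("pics/w1.npz",**d)
cv2.imwrite("pics/w1.png",cv2.convertScaleAbs(d["frame"][:,:,::-1],alpha=1.5))
E
```

```text
time_s: 1.15
position: [0.4208, -0.1985, 0.3407]
ee_rot: [0.979, 0.202, 0.0, 0.0]
wrist_force: [1.2, -0.1, 0.2]
finger_gap: 0.0875
finger_force: 0.0
time_s: 2.15
position: [0.4201, -0.2003, 0.3402]
ee_rot: [0.708, 0.706, -0.0, -0.0]
wrist_force: [-0.2, -0.4, -0.3]
finger_gap: 0.0471
finger_force: 0.0
cm [ 0.03 -0.01  0.02] deg [-0.02 -0.01 -0.11] t 2.15 F [-0.2 -0.4 -0.3] gap 0.047060419805101124 pos [ 0.4201 -0.2003  0.3402]
```

View pics/w1.png

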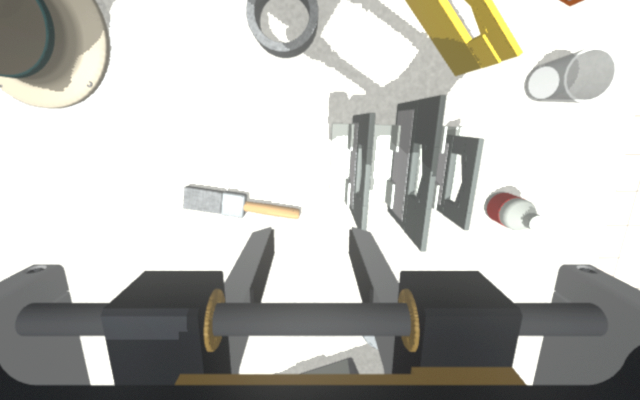

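Wrist view: the far mirror's top edge (480,138)-(470,227) is shorter than the near one's (373,112)-(363,228), so far = small, middle = large, near = medium. Next I crop to find the glass side and measure the edges.

Run:
```python
from h import *
f=np.load("pics/w1.npz")["frame"][:,:,::-1]
a=cv2.resize(f[90:250,325:490],(620,600),interpolation=cv2.INTER_CUBIC)
cv2.imwrite("pics/crop2.png",cv2.convertScaleAbs(a,alpha=2.2))
```

```text
(no output)
```

View pics/crop2.png

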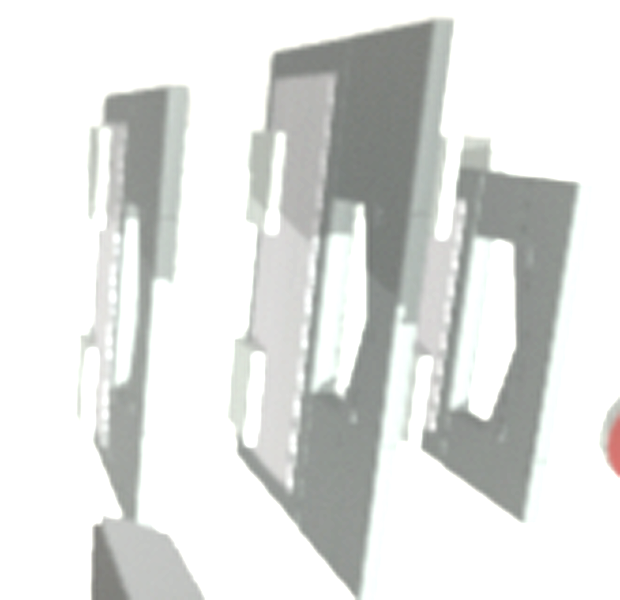

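Run:
```python
from h import *
d=np.load("pics/w1.npz")
for n,c,z in(("L",[[436,20],[362,597]],.18),("M",[[165,90],[136,520]],.16),("S",[[577,183],[525,520]],.14)):
    P=p2w(d,np.array(c)/[3.758,3.75]+[325,90],z); v=P[0]-P[1]
    print(n,P.round(4).tolist(),"mid",P.mean(0).round(4),np.linalg.norm(v).round(4),"yaw of edge",np.degrees(np.arctan2(v[1],v[0])).round(2))
```

```text
L [[0.5599, -0.1019, 0.18], [0.555, -0.2784, 0.18]] mid [ 0.5575 -0.1901  0.18  ] 0.1766 yaw of edge 88.39
M [[0.4879, -0.1205, 0.16], [0.4846, -0.2592, 0.16]] mid [ 0.4863 -0.1898  0.16  ] 0.1388 yaw of edge 88.65
S [[0.6276, -0.1497, 0.14], [0.6255, -0.2668, 0.14]] mid [ 0.6266 -0.2083  0.14  ] 0.1171 yaw of edge 88.94
```

```bash
python3 -c "
from h import *
go([.561,-.190,.24],88.4)"
```

```text
cm [ 1.07 14.09 10.02] deg [-0.02 -0.01  1.43] t 2.2 F [ 0.1  0.1 -1.4] gap 0.04712455834157192 pos [ 0.4201 -0.2003  0.3403]
```

```bash
python3 -m crank '[[0.3,4.5,2.5,0,0,0,0.5],[0.3,4.5,2.5,0,0,0,0.5],[0.3,4.0,2.5,0,0,0,0.5],[0.17,1.1,2.5,0,0,1.4,0.5],[0,0,4,0,0,0,0.5],[0,0,3.8,0,0,0,0.5],[0,0,0,0,0,0,0.5]]'
python3 -c "
from h import *
go([.561,-.190,.162],88.4)
d,s=wristcam();np.savez('pics/w2.npz',**d);cv2.imwrite('pics/w2.png',cv2.convertScaleAbs(d['frame'][:,:,::-1],alpha=1.8))"
```

```text
time_s: 3.08
position: [0.5591, -0.1887, 0.1595]
ee_rot: [0.716, 0.698, -0.001, -0.003]
wrist_force: [-0.1, -0.3, 0.5]
finger_gap: 0.0469
finger_force: 0.0
cm [-0.13  0.19 -0.25] deg [-0.38 -0.16  0.1 ] t 3.08 F [-0.1 -0.3  0.5] gap 0.04687347487302874 pos [ 0.5591 -0.1887  0.1595]
```

View pics/w2.png

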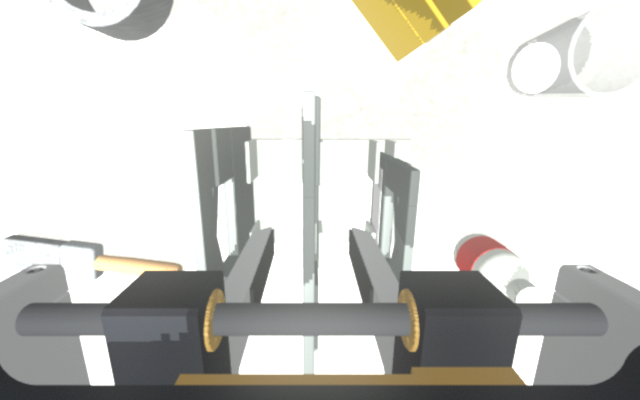

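Large mirror's top edge lies centred between the fingers (column 310, its end at row 93). Close and lift.

```bash
python3 -c "
from h import *
d=np.load('pics/w2.npz');print(p2w(d,[[303,93],[316,93]],.18))"
python3 -m crank '[[0,0,0,0,0,0,0],[0,0,0,0,0,0,0],[0,0,0,0,0,0,0],[0,0,0,0,0,0,0]]' 40
```

```text
[[ 0.55920004 -0.10220114  0.18      ]
 [ 0.56567678 -0.10237484  0.18      ]]
time_s: 3.62
position: [0.5614, -0.1898, 0.163]
ee_rot: [0.716, 0.698, 0.0, 0.0]
wrist_force: [-0.3, -0.9, -0.8]
finger_gap: 0.0102
finger_force: 0.0
```

```bash
python3 -m crank '[[0,0,0,0,0,0,0],[0,0,0,0,0,0,0],[0,0,-2,0,0,0,0],[0,0,-4,0,0,0,0],[0,0,-4.5,0,0,0,0],[0,0,-4.5,0,0,0,0],[0,0,-3.5,0,0,0,0],[0,0,0,0,0,0,0]]' 40
python3 -c "
from h import *
go([.387,.215,.35],99)"
```

```text
time_s: 4.62
position: [0.5627, -0.1902, 0.3496]
ee_rot: [0.716, 0.698, 0.001, 0.003]
wrist_force: [-0.5, -0.4, -2.5]
finger_gap: 0.0064
finger_force: 39.9
cm [ 40.08 -18.55  -0.23] deg [  0.31   0.15 -10.39] t 4.62 F [-0.5 -0.4 -2.5] gap 0.006425108935649905 pos [ 0.5627 -0.1902  0.3496]
```

```bash
python3 -m crank '[[3,-1.4,0,0,0,0,0],[5,-2.3,0,0,0,0,0],[5.5,-2.5,0,0,0,0,0],[5.5,-2.55,0,0,0,0,0],[5.5,-2.55,0,0,0,0,0],[5.5,-2.55,0,0,0,0,0],[5.2,-2.4,0,0,0,-3,0],[3.7,-1.7,0,0,0,-3.4,0]]'
python3 -m crank '[[1,-0.4,0,0,0,-4,0],[0,0,0,0,0,0,0],[0,0,0,0,0,0,0]]'
python3 -c "
from h import *
go([.387,.215,.241],99)
d,s=wristcam();np.savez('pics/w3.npz',**d);cv2.imwrite('pics/w3.png',cv2.convertScaleAbs(d['frame'][:,:,::-1],alpha=1.8))"
```

```text
time_s: 5.62
position: [0.3872, 0.2045, 0.3449]
ee_rot: [0.674, 0.738, -0.001, -0.001]
wrist_force: [0.5, -0.5, -1.8]
finger_gap: 0.0069
finger_force: 40.0
time_s: 6.0
position: [0.3844, 0.2117, 0.3461]
ee_rot: [0.65, 0.76, -0.001, -0.0]
wrist_force: [-0.8, 0.6, -2.2]
finger_gap: 0.0068
finger_force: 40.0
cm [ 0.3   0.33 10.51] deg [-0.11  0.05 -0.08] t 6.0 F [-0.8  0.6 -2.2] gap 0.00680302303477774 pos [0.3844 0.2117 0.3461]
```

View pics/w3.png

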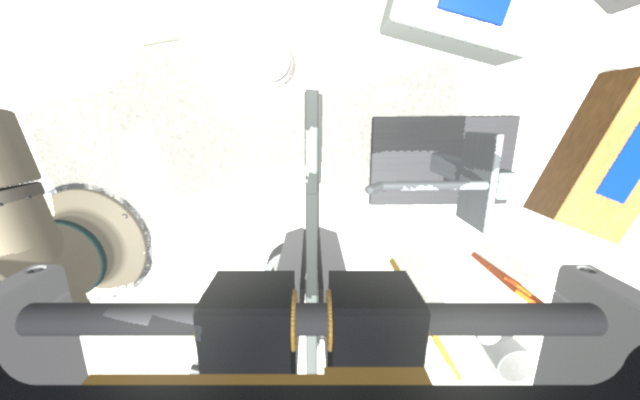

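The view shows the rod from its tip at (371,189) to the plate at (489,184), with the plate's top edge from (499,135) to (492,230). I'll measure these.

Run:
```python
from h import *
d=np.load("pics/w3.npz");g=cv2.cvtColor(d["frame"],cv2.COLOR_RGB2GRAY).astype(float)
pts=[]
for c in range(385,455,6):
    col=g[172:200,c]; b=np.median(col); w=np.clip(col-b-12,0,None); pts.append([c,(w*np.arange(172,200)).sum()/w.sum()])
pts=np.array(pts);print(pts.round(1).tolist())
P=p2w(d,pts,.2);f=np.polyfit(P[:,0],P[:,1],1);print("line",f,"deg",np.degrees(np.arctan(f[0])))
print("plate top",p2w(d,[[499,135],[491,230]],.208).round(4).tolist())
print("tip",p2w(d,[[372,189]],.218).round(4))
for r in (150,183,189,200,215): print(r,g[r,480:505].astype(int).tolist())
print(g[180:200:3,362:384].astype(int).tolist())
```

```text
[[385.0, 185.7], [391.0, 185.6], [397.0, 185.6], [403.0, 187.9], [409.0, 188.6], [415.0, 188.5], [421.0, 187.0], [427.0, 187.4], [433.0, 187.7], [439.0, 185.4], [445.0, 185.2], [451.0, 185.0]]
line [0.16785134 0.14813672] deg 9.528351697694502
plate top [[0.5668, 0.2991, 0.208], [0.5902, 0.1982, 0.208]]
tip [[0.4477 0.2253 0.218 ]]
150 [72, 72, 72, 71, 72, 73, 73, 73, 73, 72, 72, 72, 73, 73, 82, 103, 133, 162, 174, 174, 169, 150, 115, 99, 97]
183 [148, 148, 148, 149, 149, 149, 148, 145, 124, 98, 127, 161, 174, 177, 177, 173, 157, 137, 147, 158, 166, 169, 169, 170, 171]
189 [127, 127, 127, 127, 126, 126, 119, 103, 97, 125, 159, 172, 178, 177, 175, 159, 133, 135, 153, 163, 170, 171, 172, 171, 173]
200 [90, 90, 89, 89, 89, 90, 92, 114, 147, 168, 178, 178, 175, 167, 140, 106, 101, 103, 103, 104, 104, 104, 104, 105, 104]
215 [91, 92, 92, 91, 93, 118, 152, 170, 177, 177, 175, 171, 182, 211, 213, 214, 212, 211, 210, 209, 208, 209, 209, 210, 212]
[[146, 146, 147, 146, 144, 143, 134, 109, 85, 97, 104, 105, 105, 105, 105, 105, 105, 104, 104, 104, 104, 104], [144, 145, 145, 145, 147, 147, 137, 110, 86, 95, 99, 97, 95, 90, 89, 89, 89, 89, 91, 93, 96, 101], [148, 147, 148, 142, 125, 106, 97, 97, 98, 96, 95, 94, 95, 97, 98, 100, 101, 103, 103, 103, 105, 111], [145, 144, 132, 106, 102, 108, 114, 118, 120, 118, 114, 109, 105, 104, 103, 103, 101, 101, 101, 101, 101, 106], [183, 191, 194, 162, 125, 108, 110, 112, 113, 113, 108, 102, 101, 101, 102, 102, 103, 105, 105, 105, 104, 104], [216, 216, 217, 218, 217, 212, 179, 109, 92, 104, 107, 106, 107, 108, 107, 107, 108, 106, 106, 107, 107, 108], [220, 220, 220, 218, 216, 214, 181, 98, 90, 101, 105, 105, 106, 105, 105, 105, 105, 104, 105, 105, 105, 105]]
```

Run:
```python
from h import *
d=np.load("pics/w3.npz")
A,B=p2w(d,[[495.5,150],[485.2,215]],.208);print(A,B,"plate deg",np.degrees(np.arctan2(*(A-B)[[1,0]])))
print("tip left edge",p2w(d,[[364.8,189]],.218))
u=np.array([np.cos(np.radians(9.3)),np.sin(np.radians(9.3)),0])
# intersect with rod line
n=np.array([u[0],u[1]]);x0=.57;y0=.1679*x0+.1481
r=np.array([x0,y0])+n*((A[:2]-[x0,y0])@n);print("root",r)
for k in(-.19,-.06,-.045): print(k,r+k*n)
```

```text
[0.56798249 0.28386194 0.208     ] [0.57861238 0.21403058 0.208     ] plate deg 98.65525141057176
tip left edge [[0.44032662 0.22412693 0.218     ]]
root [0.57442376 0.24452742]
-0.19 [0.38692118 0.21382269]
-0.06 [0.51521242 0.23483119]
-0.045 [0.53001526 0.23725525]
```

```bash
python3 -c "
from h import *
go([.3867,.2158,.243],99.2)"
```

```text
cm [ 0.39  0.29 10.34] deg [-0.09  0.04 -0.3 ] t 6.05 F [ 1.   0.1 -2.1] gap 0.006642954127525052 pos [0.3846 0.2116 0.3464]
```

```bash
python3 -m crank '[[0.2,0.15,4,0,0,-0.3,0],[0.2,0.15,4,0,0,0,0],[0,0,2.3,0,0,0,0],[0,0,0,0,0,0,0],[0,0,0,0,0,0,0]]'
python3 -c "
from h import *
go([.3867,.2158,.243],99.2)
go([.515,.2368,.243],99.2)
d,s=wristcam();np.savez('pics/w4.npz',**d)
from station import read_camera
c=read_camera('side')['frame'][:,:,::-1]
cv2.imwrite('pics/s4.png',cv2.resize(c[130:330,230:430],(600,600),interpolation=cv2.INTER_CUBIC))"
```

```text
time_s: 6.68
position: [0.3878, 0.2165, 0.2453]
ee_rot: [0.648, 0.762, 0.001, 0.0]
wrist_force: [0.1, -0.3, -2.1]
finger_gap: 0.0063
finger_force: 40.0
cm [-0.05 -0.12  0.23] deg [ 0.1  -0.01  0.03] t 6.67 F [ 0.1 -0.3 -2.1] gap 0.006305062623030689 pos [0.3878 0.2165 0.2453]
cm [-0.04 12.88  0.26] deg [ 0.1  -0.01  0.03] t 6.67 F [ 0.1 -0.3 -2.1] gap 0.006305062623030689 pos [0.3878 0.2165 0.2453]
```

View pics/s4.png

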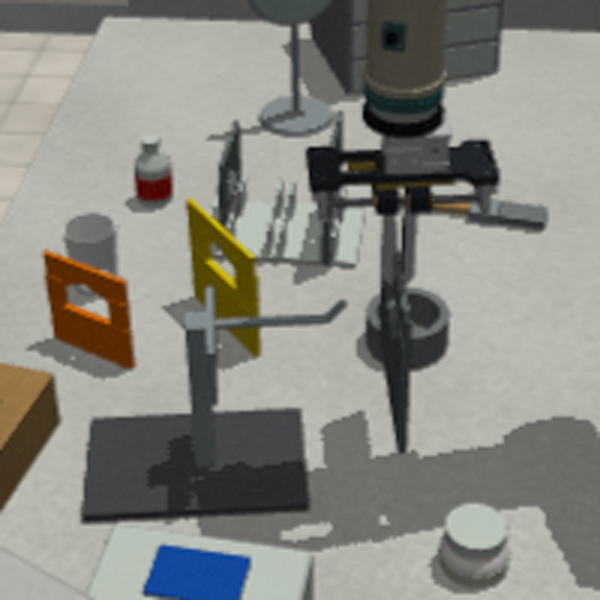

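Mirror is in front of the hook tip at (342,305), upright, with the slot at hook height. I'll advance over the tip and check the force.

```bash
python3 -m crank '[[0,2,0.2,0,0,0,0],[0,2,0,0,0,0,0],[0,2,0,0,0,0,0],[0,2,0,0,0,0,0],[0,0,0,0,0,0,0]]'
python3 -m crank '[[0,2.3,0,0,0,0,0],[0,2.5,0,0,0,0,0],[0,0,1,0,0,0,0],[0,0,1,0,0,0,0],[0,0,0,0,0,0,0]]'
python3 -c "
from h import *
go([.515,.2368,.214],99.2);go([.515,.2368,.214],99.2)"
```

```text
time_s: 7.4
position: [0.4676, 0.2298, 0.2418]
ee_rot: [0.648, 0.762, -0.0, -0.0]
wrist_force: [-1.3, 0.2, -1.3]
finger_gap: 0.0066
finger_force: 40.0
time_s: 8.02
position: [0.511, 0.237, 0.2211]
ee_rot: [0.647, 0.762, -0.002, -0.001]
wrist_force: [-0.8, 0.4, -2.0]
finger_gap: 0.0063
finger_force: 40.0
cm [-0.08  0.39  0.71] deg [-0.22  0.03  0.12] t 8.03 F [-0.8  0.4 -2. ] gap 0.006338598768651477 pos [0.511  0.237  0.2211]
cm [-0.08  0.39  0.71] deg [-0.22  0.03  0.12] t 8.03 F [-0.8  0.4 -2. ] gap 0.006338598768651477 pos [0.511  0.237  0.2211]
```

```bash
for z in 0.4 0.2 0.2 ; do :; done; python3 -m crank '[[0,0,0.4,0,0,0,0],[0,0,0,0,0,0,0]]' | grep -E "pos|wrist"; python3 -m crank '[[0,0,0.2,0,0,0,0],[0,0,0,0,0,0,0]]'| grep -E "pos|wrist"; python3 -m crank '[[0,0,0.2,0,0,0,0],[0,0,0,0,0,0,0]]'| grep -E "pos|wrist"
```

```text
position: [0.5127, 0.2374, 0.2185]
wrist_force: [0.5, -0.3, -1.5]
position: [0.5131, 0.2373, 0.2164]
wrist_force: [-0.3, -0.1, -1.9]
position: [0.5131, 0.2374, 0.2143]
wrist_force: [-0.1, -0.4, -2.6]
```

```bash
python3 -m crank '[[0,0,0.2,0,0,0,0],[0,0,0,0,0,0,0]]' | grep -E "pos|wrist"; python3 -m crank '[[0,0,0.1,0,0,0,0],[0,0,0,0,0,0,0]]'| grep -E "pos|wrist"
```

```text
position: [0.5133, 0.2375, 0.214]
wrist_force: [-1.0, -0.0, 4.6]
position: [0.5133, 0.2375, 0.2139]
wrist_force: [-2.1, -0.6, 8.3]
```

```bash
python3 -m crank '[[0,0,-0.2,0,0,0,0],[0,0,0,0,0,0,0.3],[0,0,0,0,0,0,0.3],[0,0,0,0,0,0,0.3],[0,0,0,0,0,0,0.3],[0,0,-2,0,0,0,0.3],[0,0,-4,0,0,0,0.3],[0,0,0,0,0,0,0.3]]'
python3 -c "
from h import *
go([.515,.2368,.214],99.2)
d,s=wristcam();np.savez('pics/w5.npz',**d)
a=d['frame'][:,:,::-1]
from station import read_camera
c=read_camera('side')['frame'][:,:,::-1]
o=np.hstack([cv2.resize(a[:300,200:600],(480,360)),cv2.resize(c[200:320,240:345],(315,360),interpolation=cv2.INTER_CUBIC)])
cv2.imwrite('pics/w5.png',cv2.convertScaleAbs(o,alpha=1.6))"
```

```text
time_s: 10.28
position: [0.5149, 0.238, 0.2766]
ee_rot: [0.647, 0.762, 0.003, 0.002]
wrist_force: [0.1, 0.5, -0.0]
finger_gap: 0.0284
finger_force: 0.0
cm [-0.13 -0.05  6.26] deg [ 0.38 -0.05  0.1 ] t 10.28 F [ 0.1  0.5 -0. ] gap 0.028396198764657155 pos [0.5149 0.238  0.2766]
```

View pics/w5.png

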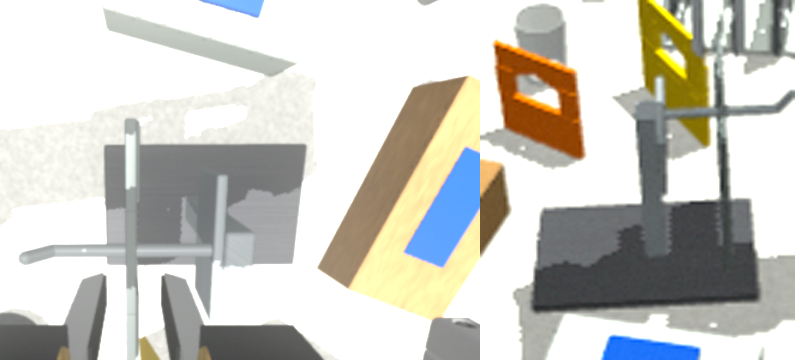

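Large hangs straight on the rod (rod crosses it at (131,250) in the crop). Next I push it home with closed fingers.

```bash
python3 -m crank '[[-0.1,-3,0,0,0,0,0],[0,-1.5,0,0,0,0,0],[0,0,2,0,0,0,0],[0,0,2.2,0,0,0,0],[0,0,2,0,0,0,0],[0,0,0,0,0,0,0],[0,0.8,0,0,0,0,0],[0,0.5,0,0,0,0,0]]'
python3 -m crank '[[0,0.5,0,0,0,0,0],[0,0.7,0,0,0,0,0],[0,0.8,0,0,0,0,0],[0,0.8,0,0,0,0,0],[0,0.8,0,0,0,0,0],[0,0.8,0,0,0,0,0],[0,0,0,0,0,0,0]]'
python3 -c "
from h import *
for k in(-.023,):
  n=np.array([.987,.16]);p=np.array([.5744,.2445])+k*n
  go([*p,.215],99.2)"
```

```text
time_s: 11.38
position: [0.4831, 0.2316, 0.2123]
ee_rot: [0.647, 0.762, 0.001, 0.001]
wrist_force: [0.9, -0.4, 0.4]
finger_gap: 0.0004
finger_force: 0.0
time_s: 12.25
position: [0.5259, 0.2384, 0.211]
ee_rot: [0.648, 0.762, 0.0, 0.0]
wrist_force: [-1.4, -0.0, -0.3]
finger_gap: 0.0003
finger_force: 0.3
cm [-0.18  2.58 -0.4 ] deg [0.02 0.01 0.09] t 12.25 F [-1.4 -0.  -0.3] gap 0.00030201796932994386 pos [0.5259 0.2384 0.211 ]
```

```bash
python3 -m crank '[[0,0.6,-0.3,0,0,0,0],[0,0.6,0,0,0,0,0],[0,0.5,0,0,0,0,0],[0,0.3,0,0,0,0,0],[0,0,0,0,0,0,0]]' | grep -E "pos|wrist"
for i in 1; do python3 -m crank '[[0,0.2,0,0,0,0,0],[0,0,0,0,0,0,0]]' | grep -E "pos|wrist"; done
python3 -m crank '[[0,0.2,0,0,0,0,0],[0,0,0,0,0,0,0]]' | grep -E "pos|wrist"
```

```text
position: [0.545, 0.2416, 0.2146]
wrist_force: [-2.1, -1.3, 3.7]
position: [0.5469, 0.2419, 0.2144]
wrist_force: [-1.3, 0.3, 1.1]
position: [0.5491, 0.2423, 0.2142]
wrist_force: [-1.4, 0.0, 0.9]
```

```bash
python3 -m crank '[[0,0.2,0,0,0,0,0],[0,0,0,0,0,0,0]]' | grep -E "pos|wrist"
python3 -m crank '[[0,0.1,0,0,0,0,0],[0,0,0,0,0,0,0]]' | grep -E "pos|wrist"
python3 -m crank '[[0,0.1,0,0,0,0,0],[0,0,0,0,0,0,0]]' | grep -E "pos|wrist"
```

```text
position: [0.5511, 0.2426, 0.2143]
wrist_force: [-0.8, -0.0, -0.5]
position: [0.5519, 0.2427, 0.2144]
wrist_force: [-0.7, -0.1, -0.5]
position: [0.5528, 0.2429, 0.2145]
wrist_force: [-0.6, 0.4, 0.2]
```

```bash
for i in 1; do python3 -m crank '[[0,0.15,0,0,0,0,0],[0,0,0,0,0,0,0]]' | grep -E "pos|wrist"; done
python3 -m crank '[[0,0.15,0,0,0,0,0],[0,0,0,0,0,0,0]]' | grep -E "pos|wrist"
python3 -m crank '[[0,0.1,0,0,0,0,0],[0,0,0,0,0,0,0]]' | grep -E "pos|wrist"
python3 -m crank '[[0,0.1,0,0,0,0,0],[0,0,0,0,0,0,0]]' | grep -E "pos|wrist"
```

```text
position: [0.5544, 0.2431, 0.2145]
wrist_force: [-1.2, 0.0, 0.8]
position: [0.5559, 0.2434, 0.2145]
wrist_force: [-1.7, -0.3, 2.2]
position: [0.5568, 0.2435, 0.2145]
wrist_force: [-2.3, -0.2, 1.8]
position: [0.5577, 0.2437, 0.2145]
wrist_force: [-2.4, -0.1, 2.5]
```

```bash
cat >> h.py <<'E'
ROOT=np.array([.5744,.2445,0]);N=np.array([.987,.16,0]);L=np.array([-.16,.987,0])
def prof(d,y,z,xs):
    g=cv2.GaussianBlur(cv2.cvtColor(d["frame"],cv2.COLOR_RGB2GRAY),(0,0),.8).astype(np.float32)
    p=w2p(d,ROOT+np.outer(xs,N)+y*L+[0,0,z]).astype(np.float32)
    return cv2.remap(g,p[:,0].copy(),p[:,1].copy(),cv2.INTER_LINEAR).ravel().astype(int)
E
python3 - <<'E'
from h import *
d,s=wristcam();np.savez("pics/w6.npz",**d)
xs=np.arange(-.03,.0221,.002);print((xs*1000).round().astype(int).tolist())
for y in(.05,.06,.07,.08): print(y,prof(d,y,.231,xs).tolist())
print(prof(d,.045,.208,xs).tolist())
d5=np.load("pics/w5.npz");xs=np.arange(-.09,-.03,.002);print((xs*1000).round().astype(int).tolist())
for y in(.05,.07,.085):print(prof(d5,y,.231,xs).tolist())
E
```

```text
[-30, -28, -26, -24, -22, -20, -18, -16, -14, -12, -10, -8, -6, -4, -2, 0, 2, 4, 6, 8, 10, 12, 14, 16, 18, 20, 22]
0.05 [115, 115, 115, 95, 74, 71, 71, 71, 71, 85, 92, 71, 69, 69, 69, 79, 90, 89, 78, 73, 73, 73, 73, 73, 74, 74, 74]
0.06 [116, 115, 116, 95, 85, 96, 96, 96, 95, 95, 95, 95, 93, 92, 95, 117, 127, 126, 94, 75, 74, 74, 74, 74, 74, 74, 74]
0.07 [148, 167, 168, 128, 101, 98, 98, 97, 97, 97, 97, 97, 97, 97, 97, 117, 129, 127, 97, 78, 78, 78, 78, 77, 78, 78, 78]
0.08 [99, 98, 84, 82, 104, 99, 98, 96, 90, 98, 92, 93, 82, 92, 82, 114, 121, 113, 129, 157, 156, 154, 156, 150, 152, 168, 182]
[114, 115, 117, 73, 73, 71, 71, 71, 70, 70, 85, 77, 70, 69, 69, 69, 79, 89, 89, 86, 74, 74, 73, 73, 73, 73, 73]
[-90, -88, -86, -84, -82, -80, -78, -76, -74, -72, -70, -68, -66, -64, -62, -60, -58, -56, -54, -52, -50, -48, -46, -44, -42, -40, -38, -36, -34, -32]
[151, 153, 153, 152, 150, 151, 149, 123, 82, 82, 82, 82, 81, 85, 128, 116, 102, 94, 83, 79, 78, 77, 77, 77, 77, 77, 77, 77, 77, 77]
[157, 155, 151, 153, 148, 147, 146, 120, 84, 85, 84, 84, 84, 90, 148, 158, 150, 107, 86, 81, 81, 81, 80, 80, 80, 80, 79, 79, 79, 79]
[149, 149, 152, 148, 149, 149, 152, 152, 150, 151, 150, 150, 148, 137, 107, 108, 108, 101, 131, 154, 152, 152, 152, 151, 148, 150, 153, 152, 151, 151]
```

```bash
python3 -m crank '[[0,-0.3,0,0,0,0,0],[0,-0.3,0,0,0,0,0],[0,-0.3,0,0,0,0,0],[0,-0.6,0,0,0,0,0],[0,0,0,0,0,0,0]]' | grep -E "pos|wrist"
python3 - <<'E'
from h import *
d,s=wristcam();np.savez("pics/w7.npz",**d)
xs=np.arange(-.03,.0221,.002);print((xs*1000).round().astype(int).tolist())
for y in(.05,.06,.07,.08): print(y,prof(d,y,.231,xs).tolist())
print(prof(d,.045,.208,xs).tolist())
E
```

```text
position: [0.5425, 0.2412, 0.2145]
wrist_force: [-1.0, -0.2, -0.4]
[-30, -28, -26, -24, -22, -20, -18, -16, -14, -12, -10, -8, -6, -4, -2, 0, 2, 4, 6, 8, 10, 12, 14, 16, 18, 20, 22]
0.05 [77, 76, 76, 76, 87, 95, 78, 60, 60, 64, 98, 98, 95, 109, 129, 123, 84, 74, 74, 74, 74, 74, 75, 75, 77, 76, 76]
0.06 [79, 78, 78, 78, 91, 100, 84, 62, 63, 89, 152, 149, 139, 84, 79, 77, 76, 75, 75, 75, 74, 75, 75, 75, 75, 75, 75]
0.07 [81, 80, 80, 80, 113, 135, 92, 76, 75, 91, 155, 152, 138, 80, 78, 78, 78, 78, 78, 79, 78, 78, 78, 78, 78, 78, 78]
0.08 [155, 153, 197, 225, 106, 80, 79, 79, 79, 96, 139, 130, 139, 149, 157, 158, 156, 156, 158, 166, 160, 154, 155, 157, 154, 153, 151]
[78, 78, 78, 77, 77, 93, 97, 71, 60, 60, 61, 90, 98, 97, 93, 114, 129, 124, 98, 74, 74, 74, 74, 74, 74, 74, 75]
```

Retracted, the large mirror fell back flat: its front is at about −11 mm, inside the home range. On to the medium.

```bash
python3 -m crank '[[0,-0.5,-4,0,0,0,0.3],[0,-1,-4,0,0,0,0.4],[0,0,0,0,0,5,0.5],[0,0,0,0,0,5.4,0.5]]' | grep -E "pos|wrist"
python3 -c "
from h import *
go([.4895,-.193,.24],88.6)"
```

```text
position: [0.5285, 0.2389, 0.2954]
wrist_force: [-0.0, 0.2, -0.3]
cm [-43.27  -2.95   5.51] deg [ 0.12 -0.03  0.13] t 16.35 F [-0.   0.2 -0.3] gap 0.03739791942634102 pos [0.5285 0.2389 0.2954]
```

```bash
python3 -m crank '[[-4,-0.3,0,0,0,0,0.5],[-5.8,-0.4,0,0,0,0,0.5],[-5.8,-0.4,0,0,0,0,0.5],[-5.8,-0.4,0,0,0,0,0.5],[-5.8,-0.4,0.5,0,0,0,0.5],[-5.8,-0.4,1,0,0,0,0.5],[-5.5,-0.4,2,0,0,0,0.5],[-4.5,-0.25,2,0,0,0,0.5]]' | grep -E "pos|wrist"
python3 -m crank '[[0,0,0,0,0,0,0.5],[0,0,0,0,0,0,0.5]]' | grep -E "pos|wrist"
python3 - <<'E'
from h import *
d,s=wristcam();np.savez("pics/w8.npz",**d)
go([.4895,-.193,.142],88.6)
g=cv2.cvtColor(d["frame"],cv2.COLOR_RGB2GRAY)
for y in(-.16,-.15,-.14,-.13):
    xs=np.arange(.47,.512,.002);p=w2p(d,np.c_[xs,xs*0+y,xs*0+.16]).astype(np.float32);print(y,cv2.remap(g,p[:,0].copy(),p[:,1].copy(),1).ravel().tolist())
for x in(.486,.488,.490,.492):
    ys=np.arange(-.135,-.1,.002);p=w2p(d,np.c_[ys*0+x,ys,ys*0+.16]).astype(np.float32);print(x,cv2.remap(g,p[:,0].copy(),p[:,1].copy(),1).ravel().tolist())
E
```

```text
position: [0.4902, -0.1929, 0.2392]
wrist_force: [-0.0, -1.1, 0.0]
position: [0.4906, -0.1902, 0.2397]
wrist_force: [0.3, -0.7, -0.1]
cm [-0.33 -0.14  9.81] deg [ 0.07 -0.01  0.34] t 17.65 F [1.  0.8 0.7] gap 0.04700863064566864 pos [ 0.4908 -0.1897  0.2401]
-0.16 [215, 216, 215, 215, 215, 215, 215, 215, 190, 97, 95, 95, 89, 129, 143, 143, 142, 143, 142, 142, 142, 142]
-0.15 [215, 216, 216, 216, 216, 216, 215, 206, 134, 94, 95, 94, 89, 98, 138, 135, 144, 143, 145, 168, 143, 142]
-0.14 [210, 216, 216, 216, 215, 215, 215, 213, 138, 96, 95, 95, 90, 95, 134, 135, 143, 142, 142, 142, 143, 142]
-0.13 [206, 216, 215, 215, 216, 216, 216, 215, 176, 98, 96, 97, 91, 93, 129, 137, 143, 143, 142, 143, 143, 142]
0.486 [163, 166, 170, 180, 150, 182, 196, 191, 197, 197, 192, 195, 195, 194, 197, 197, 193, 190]
0.488 [97, 98, 98, 98, 101, 143, 150, 149, 165, 192, 194, 198, 197, 195, 197, 194, 190, 188]
0.49 [95, 96, 96, 96, 123, 136, 142, 143, 125, 190, 194, 197, 196, 196, 200, 201, 192, 192]
0.492 [96, 96, 96, 96, 97, 101, 139, 141, 114, 168, 186, 192, 200, 199, 198, 196, 191, 193]
```

Run:
```python
from h import *
d=np.load("pics/w1.npz");g=cv2.cvtColor(d["frame"],cv2.COLOR_RGB2GRAY)
def P(d,g,A): p=w2p(d,A).astype(np.float32);return cv2.remap(g,p[:,0].copy(),p[:,1].copy(),1).ravel().tolist()
ys=np.arange(-.135,-.1,.002)
for x in(.484,.488,.490,.492,.494): print(x,P(d,g,np.c_[ys*0+x,ys,ys*0+.16]))
d=np.load("pics/w8.npz");g=cv2.cvtColor(d["frame"],cv2.COLOR_RGB2GRAY)
a,b=w2p(d,[[.492,-.125,.16],[.492,-.19,.16]]);print(a,b)
c=a.round().astype(int);print(g[c[1]-12:c[1]+12,c[0]-12:c[0]+14])
```

```text
0.484 [65, 65, 65, 65, 65, 65, 65, 67, 106, 131, 132, 130, 130, 131, 130, 130, 132, 132]
0.488 [81, 80, 80, 79, 78, 78, 76, 77, 96, 126, 130, 132, 129, 129, 130, 131, 133, 131]
0.49 [93, 92, 93, 94, 94, 93, 94, 93, 102, 128, 129, 132, 132, 131, 132, 131, 132, 130]
0.492 [91, 92, 92, 92, 92, 92, 93, 93, 102, 128, 130, 131, 131, 131, 132, 132, 132, 131]
0.494 [109, 107, 100, 98, 99, 97, 95, 98, 110, 131, 132, 131, 129, 129, 130, 131, 132, 130]
[309.08017527 130.22484921] [310.64906674 205.2165229 ]
[[201 198 196 194 193 192 192 194 195 195 192 189 185 182 181 164 136 134
  136 135 132 130 128 128 128 129]
 [201 198 196 194 193 193 192 192 194 195 194 192 181 166 163 152 134 135
  136 135 132 130 129 129 129 130]
 [202 200 198 197 197 195 193 192 193 194 195 192 172 138 132 131 131 134
  135 134 131 130 129 129 131 132]
 [202 201 201 200 199 197 195 192 191 187 178 170 152 121 117 118 125 131
  133 132 130 129 129 132 133 133]
 [201 201 201 200 200 198 195 185 168 153 136 121 113  99  95  97 107 115
  123 129 130 130 132 132 134 132]
 [200 200 200 199 198 197 189 166 139 124 119 116 114
[... 1318 characters left out ...]
90  95  94
   96 119 140 140 139 143 143 143]
 [216 215 215 215 208 181 134 101  94  95  96  97  97  97  93  90  95  93
   97 121 141 139 136 142 143 143]
 [216 215 216 215 207 177 133 102  94  96  96  96  97  97  93  91  95  94
   98 121 141 138 136 142 143 143]
 [215 215 215 215 204 172 132 102  94  96  96  96  96  96  93  90  95  94
   98 123 142 138 135 142 143 143]
 [216 215 216 215 204 171 132 101  94  95  96  97  96  96  94  90  95  93
   98 124 142 139 135 142 143 143]
 [215 215 215 215 203 172 132 102  94  95  96  96  96  96  92  90  95  94
   99 124 143 139 134 142 143 143]
 [216 215 215 215 204 171 132 101  94  95  95  96  96  96  92  90  95  93
   99 124 143 139 134 142 143 143]]
```

```bash
python3 -m crank '[[-0.35,0,4,0,0,0.3,0.5],[0,0,4,0,0,0,0.5],[0,0,1.8,0,0,0,0.5],[0,0,0,0,0,0,0],[0,0,0,0,0,0,0],[0,0,0,0,0,0,0],[0,0,0,0,0,0,0],[0,0,0,0,0,0,0]]' 40
python3 -m crank '[[0,0,0,0,0,0,0],[0,0,-2,0,0,0,0],[0,0,-4,0,0,0,0],[0,0,-4,0,0,0,0],[0,0,-4,0,0,0,0],[0,0,-4,0,0,0,0],[0,0,0,0,0,0,0]]'
python3 -c "
from h import *
p=ROOT-.19*N
go([p[0],p[1],.241],99.2)"
```

```text
time_s: 18.65
position: [0.4896, -0.1941, 0.1422]
ee_rot: [0.716, 0.698, -0.001, -0.0]
wrist_force: [-1.8, -0.2, 5.6]
finger_gap: 0.0068
finger_force: 40.0
time_s: 19.52
position: [0.4919, -0.1949, 0.324]
ee_rot: [0.716, 0.698, 0.001, 0.003]
wrist_force: [0.4, -0.7, -2.9]
finger_gap: 0.0063
finger_force: 39.9
cm [ 40.65 -11.55   8.12] deg [  0.33   0.2  -10.6 ] t 19.52 F [ 0.4 -0.7 -2.9] gap 0.006321571576633142 pos [ 0.4919 -0.1949  0.324 ]
```

```bash
python3 -m crank '[[3.5,-1,0,0,0,0,0],[5.5,-1.55,0,0,0,0,0],[5.6,-1.6,0,0,0,0,0],[5.6,-1.6,0,0,0,0,0],[5.6,-1.6,0,0,0,0,0],[5.6,-1.6,0,0,0,0,0],[5.4,-1.55,0,0,0,0,0],[3.85,-1.05,0,0,0,-3.6,0]]' | grep -E "pos|wrist"
python3 -m crank '[[0,0,2,0,0,-3.5,0],[0,0,3.5,0,0,-3.5,0],[0,0,2.5,0,0,0,0],[0,0,0,0,0,0,0],[0,0,0,0,0,0,0]]' | grep -E "pos|wrist"
python3 -c "
from h import *
p=ROOT-.19*N;go([p[0],p[1],.242],99.2)
p=ROOT-.07*N;go([p[0],p[1],.242],99.2)"
```

```text
position: [0.3829, 0.217, 0.3192]
wrist_force: [-0.3, 0.1, -2.5]
position: [0.3849, 0.2152, 0.2414]
wrist_force: [0.3, 0.2, -1.7]
cm [-0.14  0.18 -0.06] deg [-0.01  0.   -0.01] t 21.15 F [ 0.3  0.2 -1.7] gap 0.006501890847032139 pos [0.3849 0.2152 0.2414]
cm [-0.13 12.18 -0.07] deg [-0.01  0.   -0.01] t 21.15 F [ 0.3  0.2 -1.7] gap 0.006501890847032139 pos [0.3849 0.2152 0.2414]
```

```bash
python3 -m crank '[[-0.1,2,-0.1,0,0,0,0],[0,2.2,0,0,0,0,0],[0,2.2,0,0,0,0,0],[0,2.2,0,0,0,0,0],[0,2,0,0,0,0,0],[0,1.5,0,0,0,0,0],[0,0,0,0,0,0,0]]'| grep -E "pos|wrist"
python3 -m crank '[[0,0,1.2,0,0,0,0],[0,0,1,0,0,0,0],[0,0,0,0,0,0,0],[0,0,0,0,0,0,0]]'| grep -E "pos|wrist"
python3 -m crank '[[0,0,0.3,0,0,0,0],[0,0,0,0,0,0,0]]'| grep -E "pos|wrist"
python3 -m crank '[[0,0,0.2,0,0,0,0],[0,0,0,0,0,0,0]]'| grep -E "pos|wrist"
```

```text
position: [0.506, 0.2336, 0.242]
wrist_force: [-1.1, 0.1, -2.2]
position: [0.5041, 0.2335, 0.2206]
wrist_force: [-0.4, 0.3, -2.2]
position: [0.5043, 0.2335, 0.2174]
wrist_force: [0.8, 0.4, -2.0]
position: [0.5043, 0.2335, 0.2153]
wrist_force: [0.0, 0.1, -0.7]
```

```bash
python3 -m crank '[[0,0,0.1,0,0,0,0],[0,0,0,0,0,0,0]]'| grep -E "pos|wrist"
python3 -m crank '[[0,0,0.1,0,0,0,0],[0,0,0,0,0,0,0]]'| grep -E "pos|wrist"
```

```text
position: [0.5043, 0.2335, 0.2143]
wrist_force: [-0.6, 0.6, -2.5]
position: [0.5044, 0.2336, 0.2136]
wrist_force: [-0.9, -0.3, -1.0]
```

```bash
python3 -m crank '[[0,0,0.1,0,0,0,0],[0,0,0,0,0,0,0]]'| grep -E "pos|wrist"
python3 -m crank '[[0,0,0.1,0,0,0,0],[0,0,0,0,0,0,0]]'| grep -E "pos|wrist"
```

```text
position: [0.5046, 0.2337, 0.2134]
wrist_force: [-1.0, -1.0, 4.2]
position: [0.5047, 0.2338, 0.2132]
wrist_force: [-3.3, -1.1, 9.4]
```

```bash
python3 -m crank '[[0,0,-0.2,0,0,0,0],[0,0,0,0,0,0,0.3],[0,0,0,0,0,0,0.3],[0,0,0,0,0,0,0.3],[0,0,0,0,0,0,0.3],[0,0,-2,0,0,0,0.3],[0,0,-4,0,0,0,0.3],[0,-2.4,0,0,0,0,0]]' | grep -E "pos|wrist|gap"
python3 -m crank '[[0,0,0,0,0,0,0],[0,0,0,0,0,0,0],[0,0,0,0,0,0,0]]' | grep -E "pos|wrist|gap"
python3 - <<'E'
from h import *
d,s=wristcam();np.savez("pics/w9.npz",**d)
go([*(ROOT-.094*N)[:2],.216],99.2)
xs=np.arange(-.09,.0101,.002);print((xs*1000).round().astype(int).tolist())
for y in(.06,.07): print(y,prof(d,y,.231,xs).tolist())
xs=np.arange(.05,.1,.002)
for x in(-.071,-.068,-.008):
    p=w2p(d,ROOT+x*N+np.outer(xs,L)+[0,0,.231]).astype(np.float32);g=cv2.cvtColor(d["frame"],cv2.COLOR_RGB2GRAY);print(x,cv2.remap(g,p[:,0].copy(),p[:,1].copy(),1).ravel().tolist())
E
```

```text
position: [0.4834, 0.2304, 0.2762]
wrist_force: [-1.5, 0.2, -0.7]
finger_gap: 0.0216
position: [0.4811, 0.2297, 0.2728]
wrist_force: [-0.7, 0.2, 0.8]
finger_gap: 0.0006
cm [-0.03  0.05  5.68] deg [-0.05  0.01 -0.01] t 25.45 F [ 1.1  0.3 -0.9] gap 0.00037582123052011887 pos [0.4811 0.2297 0.2728]
[-90, -88, -86, -84, -82, -80, -78, -76, -74, -72, -70, -68, -66, -64, -62, -60, -58, -56, -54, -52, -50, -48, -46, -44, -42, -40, -38, -36, -34, -32, -30, -28, -26, -24, -22, -20, -18, -16, -14, -12, -10, -8, -6, -4, -2, 0, 2, 4, 6, 8, 10]
0.06 [82, 82, 82, 81, 83, 95, 89, 74, 75, 81, 100, 100, 95, 79, 78, 78, 78, 78, 77, 77, 77, 74, 82, 91, 92, 92, 92, 93, 96, 63, 60, 60, 60, 60, 59, 59, 60, 60, 60, 67, 92, 94, 91, 78, 74, 75, 75, 76, 76, 76, 76]
0.07 [84, 85, 86, 90, 83, 80, 79, 77, 77, 100, 153, 151, 135, 84, 81, 80, 80, 80, 80, 79, 79, 76, 85, 93, 93, 93, 93, 95, 102, 65, 63, 63, 62, 62, 62, 62, 62, 62, 62, 69, 94, 96, 92, 77, 76, 76, 76, 76, 76, 77, 77]
-0.071 [93, 95, 95, 95, 96, 95, 127, 142, 142, 142, 140, 142, 134, 89, 149, 151, 186, 222, 219, 217, 189, 152, 152, 154, 149]
-0.068 [98, 98, 99, 100, 100, 100, 103, 149, 151, 151, 152, 152, 140, 118, 150, 150, 157, 218, 223, 225, 218, 151, 151, 153, 155]
-0.008 [94, 94, 94, 93, 94, 94, 94, 95, 95, 96, 96, 96, 97, 97, 97, 98, 98, 99, 99, 100, 99, 129, 154, 155, 153]
```

```bash
python3 -m crank '[[0,0,2.5,0,0,0,0],[0,0,2.4,0,0,0,0],[0,0,0.8,0,0,0,0],[0,0.3,0,0,0,0,0],[0,0.4,0,0,0,0,0],[0,0.6,0,0,0,0,0],[0,0.7,0,0,0,0,0],[0,0.7,0,0,0,0,0]]'| grep -E "pos|wrist"
python3 -m crank '[[0,0.7,0,0,0,0,0],[0,0.7,0,0,0,0,0],[0,0.6,0,0,0,0,0],[0,0.5,0,0,0,0,0],[0,0.3,0,0,0,0,0],[0,0,0,0,0,0,0]]'| grep -E "pos|wrist"
python3 -c "
from h import *
go([*(ROOT-.034*N)[:2],.216],99.2)"
```

```text
position: [0.5078, 0.2341, 0.2168]
wrist_force: [-1.6, -0.4, 1.3]
position: [0.5353, 0.2385, 0.2165]
wrist_force: [-0.9, 0.0, 3.8]
cm [-0.03  0.56  0.05] deg [ 0.02  0.01 -0.  ] t 27.2 F [-0.9  0.   3.8] gap -0.00022228184837468253 pos [0.5353 0.2385 0.2165]
```

```bash
python3 -m crank '[[0,0.2,0,0,0,0,0],[0,0,0,0,0,0,0]]'| grep -E "pos|wrist"
python3 -m crank '[[0,0.2,0,0,0,0,0],[0,0.1,0,0,0,0,0],[0,0,0,0,0,0,0]]'| grep -E "pos|wrist"
python3 -m crank '[[0,0.1,0,0,0,0,0],[0,0,0,0,0,0,0]]'| grep -E "pos|wrist"
python3 -m crank '[[0,-0.2,0,0,0,0,0],[0,-0.3,0,0,0,0,0],[0,-0.4,0,0,0,0,0],[0,-0.6,0,0,0,0,0],[0,0,0,0,0,0,0]]'| grep -E "pos|wrist"
python3 - <<'E'
from h import *
d,s=wristcam();np.savez("pics/w10.npz",**d)
xs=np.arange(-.04,.0101,.001);print((xs*1000).round().astype(int).tolist())
for y in(.06,.07,.08): print(y,prof(d,y,.231,xs).tolist())
E
```

```text
position: [0.5371, 0.2388, 0.2165]
wrist_force: [-2.4, 0.2, 3.2]
position: [0.54, 0.2393, 0.2164]
wrist_force: [-1.4, 0.2, 3.1]
position: [0.5409, 0.2395, 0.2164]
wrist_force: [-2.7, -0.5, 2.6]
position: [0.5257, 0.2369, 0.2164]
wrist_force: [0.2, 0.1, 0.0]
[-40, -39, -38, -37, -36, -35, -34, -33, -32, -31, -30, -29, -28, -27, -26, -25, -24, -23, -22, -21, -20, -19, -18, -17, -16, -15, -14, -13, -12, -11, -10, -9, -8, -7, -6, -5, -4, -3, -2, -1, 0, 1, 2, 3, 4, 5, 6, 7, 8, 9, 10]
0.06 [81, 92, 99, 124, 127, 84, 69, 64, 64, 65, 71, 74, 89, 129, 152, 151, 148, 145, 139, 110, 71, 62, 62, 62, 63, 64, 70, 73, 77, 105, 127, 129, 130, 129, 108, 92, 79, 77, 77, 76, 76, 76, 76, 76, 76, 76, 76, 76, 76, 76, 76]
0.07 [83, 90, 87, 81, 79, 78, 78, 78, 78, 77, 78, 78, 83, 119, 151, 155, 152, 149, 145, 125, 79, 66, 67, 73, 75, 75, 76, 76, 82, 116, 147, 150, 147, 145, 141, 119, 84, 78, 78, 78, 78, 78, 78, 78, 78, 78, 78, 78, 78, 78, 78]
0.08 [226, 225, 224, 224, 224, 226, 227, 227, 220, 168, 90, 78, 76, 76, 76, 75, 75, 74, 73, 74, 76, 76, 78, 79, 79, 79, 79, 80, 86, 116, 137, 135, 145, 148, 143, 135, 145, 152, 151, 151, 153, 155, 155, 153, 153, 154, 155, 155, 154, 153, 153]
```

Medium is ~2 mm short of being flat (its front is at −27 mm, the large's at −11). Push it a bit further, lower down.

```bash
python3 -m crank '[[0,0,0.6,0,0,0,0],[0,0.3,0,0,0,0,0],[0,0.4,0,0,0,0,0],[0,0.4,0,0,0,0,0],[0,0.3,0,0,0,0,0],[0,0,0,0,0,0,0]]'| grep -E "pos|wrist"
python3 -m crank '[[0,0.2,0,0,0,0,0],[0,0.2,0,0,0,0,0],[0,0,0,0,0,0,0]]'| grep -E "pos|wrist"
python3 - <<'E'
from h import *
d,s=wristcam();np.savez("pics/w11.npz",**d)
go([*(ROOT-.028*N)[:2],.211],99.2)
xs=np.arange(-.04,.0101,.001);print((xs*1000).round().astype(int).tolist())
for y in(.06,.07,.08): print(y,prof(d,y,.231,xs).tolist())
E
```

```text
position: [0.5402, 0.2393, 0.2104]
wrist_force: [-1.0, 1.1, 0.0]
position: [0.5435, 0.2398, 0.2107]
wrist_force: [-3.5, -0.6, 3.3]
cm [-0.03  0.33 -0.04] deg [-0.04  0.01  0.  ] t 29.93 F [-3.1 -0.7  2.5] gap 0.0003817289473941367 pos [0.5434 0.2398 0.2106]
[-40, -39, -38, -37, -36, -35, -34, -33, -32, -31, -30, -29, -28, -27, -26, -25, -24, -23, -22, -21, -20, -19, -18, -17, -16, -15, -14, -13, -12, -11, -10, -9, -8, -7, -6, -5, -4, -3, -2, -1, 0, 1, 2, 3, 4, 5, 6, 7, 8, 9, 10]
0.06 [80, 80, 79, 79, 94, 105, 106, 106, 118, 148, 125, 91, 85, 85, 85, 85, 85, 85, 84, 84, 84, 84, 84, 85, 89, 114, 136, 136, 135, 134, 129, 111, 119, 141, 142, 140, 138, 134, 111, 82, 77, 77, 77, 76, 76, 77, 76, 76, 76, 76, 76]
0.07 [83, 83, 82, 81, 84, 89, 89, 88, 88, 88, 89, 91, 88, 87, 87, 87, 87, 85, 85, 86, 87, 87, 87, 87, 91, 118, 136, 137, 136, 135, 132, 117, 124, 144, 144, 142, 140, 135, 108, 79, 78, 78, 78, 78, 78, 78, 78, 78, 78, 78, 78]
0.08 [154, 154, 155, 156, 160, 160, 156, 155, 155, 155, 156, 155, 151, 123, 89, 85, 85, 85, 85, 85, 85, 86, 82, 83, 81, 81, 80, 75, 72, 74, 73, 75, 93, 112, 119, 111, 107, 106, 116, 151, 158, 158, 156, 156, 156, 155, 155, 180, 217, 221, 210]
```

```bash
python3 -m crank '[[0,0.2,0,0,0,0,0],[0,0.2,0,0,0,0,0],[0,0,0,0,0,0,0]]'| grep -E "pos|wrist"
python3 -m crank '[[0,-0.2,0,0,0,0,0],[0,-0.2,0,0,0,0,0],[0,-0.3,0,0,0,0,0],[0,-0.4,0,0,0,0,0],[0,-0.6,0,0,0,0,0],[0,0,0,0,0,0,0]]'| grep -E "pos|wrist"
python3 - <<'E'
from h import *
d,s=wristcam();np.savez("pics/w12.npz",**d)
xs=np.arange(-.04,.0101,.001);print((xs*1000).round().astype(int).tolist())
for y in(.06,.07,.08): print(y,prof(d,y,.231,xs).tolist())
E
```

```text
position: [0.5462, 0.2403, 0.211]
wrist_force: [-7.2, -1.1, 4.4]
position: [0.5306, 0.2378, 0.2105]
wrist_force: [0.1, 0.2, 1.1]
[-40, -39, -38, -37, -36, -35, -34, -33, -32, -31, -30, -29, -28, -27, -26, -25, -24, -23, -22, -21, -20, -19, -18, -17, -16, -15, -14, -13, -12, -11, -10, -9, -8, -7, -6, -5, -4, -3, -2, -1, 0, 1, 2, 3, 4, 5, 6, 7, 8, 9, 10]
0.06 [80, 80, 79, 79, 79, 80, 80, 80, 88, 97, 123, 128, 73, 63, 63, 64, 68, 70, 75, 100, 145, 155, 152, 149, 145, 131, 90, 73, 75, 103, 142, 150, 148, 143, 137, 124, 93, 78, 77, 77, 76, 77, 77, 76, 76, 76, 76, 77, 77, 76, 76]
0.07 [82, 82, 82, 82, 82, 82, 82, 82, 80, 78, 77, 77, 78, 77, 77, 76, 76, 76, 79, 108, 148, 157, 154, 152, 149, 133, 89, 76, 78, 107, 146, 152, 150, 147, 144, 132, 96, 78, 78, 78, 78, 78, 78, 78, 78, 78, 78, 78, 78, 78, 78]
0.08 [156, 165, 199, 223, 224, 223, 223, 225, 227, 228, 228, 216, 139, 83, 81, 81, 81, 81, 82, 84, 80, 80, 80, 79, 79, 80, 78, 75, 80, 104, 138, 137, 127, 124, 118, 112, 138, 155, 157, 168, 161, 154, 154, 156, 155, 153, 154, 154, 155, 156, 154]
```

Medium front is now at −21 mm, 10 mm in front of the large: flat. Now the small one.

```bash
python3 -m crank '[[0,-0.3,-4,0,0,0,0.3],[0,0,-4,0,0,0,0.4],[0,0,0,0,0,5,0.5],[0,0,0,0,0,5.2,0.5]]' | grep -E "pos|wrist"
python3 -c "
from h import *
go([.630,-.208,.24],88.8)"
```

```text
position: [0.5286, 0.2375, 0.2913]
wrist_force: [0.4, 0.5, -0.2]
cm [-44.34  11.04   5.13] deg [ 0.11 -0.03  0.03] t 31.6 F [ 0.4  0.5 -0.2] gap 0.03701569224220063 pos [0.5286 0.2375 0.2913]
```

```bash
python3 -m crank '[[-4,1,0,0,0,0,0.5],[-5.8,1.4,0,0,0,0,0.5],[-5.9,1.5,0,0,0,0,0.5],[-5.9,1.5,0,0,0,0,0.5],[-5.9,1.5,0.5,0,0,0,0.5],[-5.9,1.5,1,0,0,0,0.5],[-5.6,1.4,1.8,0,0,0,0.5],[-5.3,1.25,1.8,0,0,0,0.5]]' | grep -E "pos|wrist"
python3 -m crank '[[0,0,1,0,0,0,0.5],[0,0,0,0,0,0,0.5],[0,0,0,0,0,0,0.5]]' | grep -E "pos|wrist"
python3 - <<'E'
from h import *
d,s=wristcam();np.savez("pics/w13.npz",**d)
go([.630,-.208,.122],88.8)
g=cv2.cvtColor(d["frame"],cv2.COLOR_RGB2GRAY)
def P(A): p=w2p(d,A).astype(np.float32);return cv2.remap(g,p[:,0].copy(),p[:,1].copy(),1).ravel().tolist()
xs=np.arange(.614,.65,.001);print((xs*1000).round().astype(int).tolist())
for y in(-.185,-.175,-.165,-.155): print(y,P(np.c_[xs,xs*0+y,xs*0+.14]))
ys=np.arange(-.17,-.13,.002);print((ys*1000).round().astype(int).tolist())
for x in(.626,.629,.632,.635): print(x,P(np.c_[ys*0+x,ys,ys*0+.14]))
E
```

```text
position: [0.6314, -0.2098, 0.239]
wrist_force: [0.9, 0.5, -0.1]
position: [0.6311, -0.2062, 0.2304]
wrist_force: [-0.2, 0.4, 0.6]
cm [-0.18 -0.13 10.87] deg [0.1  0.03 0.3 ] t 33.02 F [-0.6 -0.  -0.1] gap 0.047115742618235146 pos [ 0.6312 -0.2061  0.2307]
[614, 615, 616, 617, 618, 619, 620, 621, 622, 623, 624, 625, 626, 627, 628, 629, 630, 631, 632, 633, 634, 635, 636, 637, 638, 639, 640, 641, 642, 643, 644, 645, 646, 647, 648, 649, 650]
-0.185 [206, 207, 207, 207, 206, 207, 207, 206, 206, 206, 206, 190, 141, 95, 90, 90, 90, 90, 93, 103, 111, 115, 134, 136, 136, 136, 136, 136, 136, 136, 136, 136, 136, 136, 136, 136, 136]
-0.175 [207, 207, 207, 207, 207, 207, 207, 207, 207, 207, 207, 204, 178, 106, 90, 90, 91, 91, 89, 86, 87, 97, 122, 135, 136, 136, 136, 136, 137, 145, 171, 180, 141, 137, 136, 137, 136]
-0.165 [207, 207, 207, 207, 207, 207, 207, 207, 207, 203, 186, 166, 149, 108, 91, 90, 91, 91, 90, 87, 89, 93, 103, 126, 137, 138, 137, 137, 137, 138, 152, 162, 141, 137, 137, 137, 137]
-0.155 [207, 207, 207, 207, 207, 207, 207, 207, 207, 204, 181, 137, 130, 107, 91, 91, 92, 91, 92, 88, 88, 90, 89, 107, 132, 137, 137, 136, 137, 137, 137, 137, 137, 137, 137, 137, 137]
[-170, -168, -166, -164, -162, -160, -158, -156, -154, -152, -150, -148, -146, -144, -142, -140, -138, -136, -134, -132, -130]
0.626 [182, 184, 177, 130, 127, 128, 129, 129, 131, 133, 134, 136, 136, 137, 139, 139, 139, 137, 174, 194, 192]
0.629 [90, 90, 90, 91, 91, 91, 91, 91, 91, 91, 90, 70, 82, 117, 132, 132, 132, 123, 131, 182, 187]
0.632 [88, 89, 90, 90, 90, 90, 92, 91, 92, 92, 90, 69, 67, 93, 137, 138, 138, 130, 124, 130, 173]
0.635 [94, 92, 92, 92, 92, 89, 89, 89, 90, 90, 91, 87, 74, 106, 137, 137, 137, 129, 123, 125, 126]
```

```bash
python3 -m crank '[[-0.28,-0.1,4,0,0,0.3,0.5],[0,0,4,0,0,0,0.5],[0,0,2.8,0,0,0,0.5],[0,0,0,0,0,0,0],[0,0,0,0,0,0,0],[0,0,0,0,0,0,0],[0,0,0,0,0,0,0],[0,0,0,0,0,0,0]]' 40 | grep -E "pos|wrist|gap|force"
python3 -m crank '[[0,0,0,0,0,0,0],[0,0,-2,0,0,0,0],[0,0,-4,0,0,0,0],[0,0,-4,0,0,0,0],[0,0,-4,0,0,0,0],[0,0,-4,0,0,0,0],[0,0,0,0,0,0,0]]'
python3 -c "
from h import *
p=ROOT-.19*N
go([p[0],p[1],.242],99.2)"
```

```text
position: [0.6291, -0.2105, 0.1226]
wrist_force: [-1.8, -1.1, 4.4]
finger_gap: 0.0069
finger_force: 39.9
time_s: 34.9
position: [0.6314, -0.211, 0.3049]
ee_rot: [0.715, 0.699, 0.001, 0.003]
wrist_force: [0.2, 0.9, -2.1]
finger_gap: 0.0066
finger_force: 39.9
cm [ 41.96 -25.46   5.99] deg [  0.39   0.2  -10.5 ] t 34.9 F [ 0.2  0.9 -2.1] gap 0.006635457132529323 pos [ 0.6314 -0.211   0.3049]
```

```bash
python3 -m crank '[[2.5,-3,0,0,0,0,0],[4,-4.5,0,0,0,0,0],[4.2,-4.5,0,0,0,0,0],[4.2,-4.5,0,0,0,0,0],[4.2,-4.5,0,0,0,0,0],[4.6,-3.8,0,0,0,0,0],[5.8,-1,0,0,0,0,0],[5.8,-0.2,0,0,0,0,0]]' | grep -E "pos|wrist"
python3 -m crank '[[4.2,0.2,0,0,0,0,0],[2.46,0.3,0,0,0,-3.5,0],[0,0,2,0,0,-3.5,0],[0,0,3,0,0,-3.5,0],[0,0,1,0,0,0,0],[0,0,0,0,0,0,0],[0,0,0,0,0,0,0]]' | grep -E "pos|wrist"
python3 -c "
from h import *
p=ROOT-.19*N;go([p[0],p[1],.242],99.2)
p=ROOT-.07*N;go([p[0],p[1],.242],99.2)"
```

```text
position: [0.3759, 0.1497, 0.2999]
wrist_force: [1.2, 0.8, -1.9]
position: [0.3849, 0.2151, 0.2421]
wrist_force: [-0.2, 1.0, -0.8]
cm [-0.13  0.17  0.01] deg [ 0.08 -0.01 -0.05] t 36.77 F [-0.2  1.  -0.8] gap 0.00694057877801733 pos [0.3849 0.2151 0.2421]
cm [-0.12 12.17  0.03] deg [ 0.08 -0.01 -0.05] t 36.77 F [-0.2  1.  -0.8] gap 0.00694057877801733 pos [0.3849 0.2151 0.2421]
```

```bash
python3 -m crank '[[-0.1,2,-0.05,0,0,0,0],[0,2.2,0,0,0,0,0],[0,2.2,0,0,0,0,0],[0,2.2,0,0,0,0,0],[0,2,0,0,0,0,0],[0,1.5,0,0,0,0,0],[0,0,0,0,0,0,0]]'| grep -E "pos|wrist"
python3 -m crank '[[0,0,1.2,0,0,0,0],[0,0,1,0,0,0,0],[0,0,0.3,0,0,0,0],[0,0,0,0,0,0,0],[0,0,0,0,0,0,0]]'| grep -E "pos|wrist"
python3 -m crank '[[0,0,0.2,0,0,0,0],[0,0,0,0,0,0,0]]'| grep -E "pos|wrist"
python3 -m crank '[[0,0,0.1,0,0,0,0],[0,0,0,0,0,0,0]]'| grep -E "pos|wrist"
```

```text
position: [0.5055, 0.2334, 0.2414]
wrist_force: [-0.4, -0.6, -1.5]
position: [0.504, 0.2334, 0.2173]
wrist_force: [-0.5, 0.5, -0.4]
position: [0.5039, 0.2333, 0.2149]
wrist_force: [0.5, -0.7, -0.2]
position: [0.504, 0.2334, 0.214]
wrist_force: [0.5, -0.9, -1.2]
```

```bash
python3 -m crank '[[0,0,0.1,0,0,0,0],[0,0,0,0,0,0,0]]'| grep -E "pos|wrist"
python3 -m crank '[[0,0,0.1,0,0,0,0],[0,0,0,0,0,0,0]]'| grep -E "pos|wrist"
```

```text
position: [0.5041, 0.2334, 0.2137]
wrist_force: [-1.0, 0.3, 4.8]
position: [0.5041, 0.2334, 0.2136]
wrist_force: [-2.4, -0.8, 9.7]
```

```bash
python3 -m crank '[[0,0,-0.2,0,0,0,0],[0,0,0,0,0,0,0.3],[0,0,0,0,0,0,0.3],[0,0,0,0,0,0,0.3],[0,0,0,0,0,0,0.3],[0,0,-2,0,0,0,0.3],[0,0,-4,0,0,0,0.3],[0,-2.4,0,0,0,0,0]]' | grep -E "pos|wrist|gap"
python3 -m crank '[[0,0,0,0,0,0,0],[0,0,0,0,0,0,0],[0,0,0,0,0,0,0]]' | grep -E "pos|wrist|gap"
python3 - <<'E'
from h import *
d,s=wristcam();np.savez("pics/w14.npz",**d)
go([*(ROOT-.094*N)[:2],.211],99.2)
xs=np.arange(-.09,.0101,.002);print((xs*1000).round().astype(int).tolist())
for y in(.05,.056): print(y,prof(d,y,.231,xs).tolist())
xs=np.arange(.04,.08,.002)
for x in(-.071,-.068):
    p=w2p(d,ROOT+x*N+np.outer(xs,L)+[0,0,.231]).astype(np.float32);g=cv2.cvtColor(d["frame"],cv2.COLOR_RGB2GRAY);print(x,cv2.remap(g,p[:,0].copy(),p[:,1].copy(),1).ravel().tolist())
E
```

```text
position: [0.483, 0.2302, 0.2767]
wrist_force: [0.3, -0.6, -0.1]
finger_gap: 0.0215
position: [0.4807, 0.2295, 0.2733]
wrist_force: [0.3, 0.0, -0.0]
finger_gap: 0.0003
cm [-0.02  0.1   6.23] deg [-0.05  0.02 -0.01] t 40.7 F [-0.2  0.1  0.4] gap 0.00038115521542945004 pos [0.4807 0.2295 0.2733]
[-90, -88, -86, -84, -82, -80, -78, -76, -74, -72, -70, -68, -66, -64, -62, -60, -58, -56, -54, -52, -50, -48, -46, -44, -42, -40, -38, -36, -34, -32, -30, -28, -26, -24, -22, -20, -18, -16, -14, -12, -10, -8, -6, -4, -2, 0, 2, 4, 6, 8, 10]
0.05 [82, 82, 82, 82, 83, 97, 77, 65, 67, 93, 102, 100, 83, 78, 78, 77, 77, 77, 76, 76, 76, 91, 91, 91, 97, 70, 59, 59, 58, 58, 58, 58, 58, 58, 60, 83, 94, 92, 80, 61, 85, 93, 92, 99, 77, 73, 74, 74, 74, 74, 76]
0.056 [82, 82, 82, 82, 81, 74, 67, 71, 75, 95, 103, 101, 85, 78, 78, 78, 78, 78, 77, 75, 77, 91, 92, 91, 95, 70, 61, 60, 59, 59, 59, 59, 59, 59, 61, 84, 94, 92, 76, 62, 86, 94, 93, 94, 76, 73, 73, 74, 74, 75, 75]
-0.071 [101, 102, 102, 102, 103, 103, 103, 104, 105, 105, 107, 111, 80, 81, 82, 83, 84, 82, 144, 151]
-0.068 [97, 98, 99, 99, 99, 100, 101, 101, 102, 103, 104, 98, 80, 81, 82, 83, 84, 81, 150, 181]
```

Small hangs centred (its end at +62 mm). Push it home.

```bash
python3 -m crank '[[0,0,2.8,0,0,0,0],[0,0,2.5,0,0,0,0],[0,0,0.9,0,0,0,0],[0,0.3,0,0,0,0,0],[0,0.4,0,0,0,0,0],[0,0.6,0,0,0,0,0],[0,0.6,0,0,0,0,0],[0,0.6,0,0,0,0,0]]'| grep -E "pos|wrist"
python3 -m crank '[[0,0.6,0,0,0,0,0],[0,0.5,0,0,0,0,0],[0,0.5,0,0,0,0,0],[0,0.4,0,0,0,0,0],[0,0.3,0,0,0,0,0],[0,0,0,0,0,0,0]]'| grep -E "pos|wrist"
python3 -c "
from h import *
go([*(ROOT-.038*N)[:2],.211],99.2)"
```

```text
position: [0.5054, 0.2336, 0.2124]
wrist_force: [-1.1, 0.6, 2.8]
position: [0.5279, 0.2372, 0.212]
wrist_force: [-1.6, 0.2, 3.9]
cm [-0.02  0.9   0.1 ] deg [ 0.02  0.01 -0.  ] t 42.45 F [-1.6  0.2  3.9] gap 0.0005911566026420269 pos [0.5279 0.2372 0.212 ]
```

```bash
python3 -m crank '[[0,0.3,0,0,0,0,0],[0,0.2,0,0,0,0,0],[0,0,0,0,0,0,0]]'| grep -E "pos|wrist"
python3 -m crank '[[0,0.2,0,0,0,0,0],[0,0,0,0,0,0,0]]'| grep -E "pos|wrist"
python3 -m crank '[[0,0.2,0,0,0,0,0],[0,0,0,0,0,0,0]]'| grep -E "pos|wrist"
python3 - <<'E'
from h import *
d,s=wristcam();np.savez("pics/w15.npz",**d)
xs=np.arange(-.05,.0051,.001);print((xs*1000).round().astype(int).tolist())
for y in(.045,.055,.065): print(y,prof(d,y,.231,xs).tolist())
E
```

```text
position: [0.5326, 0.238, 0.212]
wrist_force: [-2.3, -1.0, 3.2]
position: [0.5341, 0.2383, 0.212]
wrist_force: [-3.3, -1.0, 4.7]
position: [0.5358, 0.2385, 0.2121]
wrist_force: [-3.2, -1.2, 4.7]
[-50, -49, -48, -47, -46, -45, -44, -43, -42, -41, -40, -39, -38, -37, -36, -35, -34, -33, -32, -31, -30, -29, -28, -27, -26, -25, -24, -23, -22, -21, -20, -19, -18, -17, -16, -15, -14, -13, -12, -11, -10, -9, -8, -7, -6, -5, -4, -3, -2, -1, 0, 1, 2, 3, 4, 5]
0.045 [80, 85, 92, 92, 91, 88, 85, 83, 83, 80, 77, 76, 76, 76, 75, 75, 75, 75, 74, 74, 74, 74, 73, 73, 73, 73, 73, 73, 74, 82, 89, 89, 88, 87, 81, 69, 67, 75, 87, 91, 90, 90, 89, 82, 80, 89, 93, 92, 92, 91, 90, 82, 74, 74, 74, 75]
0.055 [80, 82, 80, 79, 91, 103, 105, 105, 105, 105, 105, 104, 104, 104, 104, 104, 104, 104, 104, 102, 99, 81, 74, 74, 74, 74, 74, 74, 76, 85, 89, 89, 89, 88, 81, 74, 76, 79, 90, 93, 97, 97, 97, 89, 90, 94, 93, 93, 92, 92, 91, 82, 74, 74, 75, 74]
0.065 [81, 81, 80, 81, 81, 79, 81, 95, 101, 102, 103, 104, 104, 106, 108, 93, 74, 73, 70, 70, 70, 70, 70, 70, 71, 73, 76, 73, 79, 84, 82, 84, 89, 90, 90, 90, 88, 107, 129, 132, 131, 130, 128, 114, 115, 134, 136, 135, 134, 131, 109, 80, 76, 76, 76, 77]
```

```bash
python3 -m crank '[[0,0.2,0,0,0,0,0],[0,0,0,0,0,0,0]]'| grep -E "pos|wrist"
python3 -m crank '[[0,-0.2,0,0,0,0,0],[0,-0.2,0,0,0,0,0],[0,-0.3,0,0,0,0,0],[0,-0.4,0,0,0,0,0],[0,-0.6,0,0,0,0,0],[0,0,0,0,0,0,0],[0,0,0,0,0,0,0]]'| grep -E "pos|wrist"
python3 - <<'E'
from h import *
d,s=wristcam();np.savez("pics/w16.npz",**d)
xs=np.arange(-.05,.0051,.001);print((xs*1000).round().astype(int).tolist())
for y in(.045,.055,.065,.08): print(y,prof(d,y,.231,xs).tolist())
E
```

```text
position: [0.5375, 0.2388, 0.2121]
wrist_force: [-5.1, -1.1, 5.7]
position: [0.5218, 0.2363, 0.212]
wrist_force: [0.1, 0.0, -0.3]
[-50, -49, -48, -47, -46, -45, -44, -43, -42, -41, -40, -39, -38, -37, -36, -35, -34, -33, -32, -31, -30, -29, -28, -27, -26, -25, -24, -23, -22, -21, -20, -19, -18, -17, -16, -15, -14, -13, -12, -11, -10, -9, -8, -7, -6, -5, -4, -3, -2, -1, 0, 1, 2, 3, 4, 5]
0.045 [79, 79, 78, 78, 78, 78, 77, 77, 77, 83, 94, 98, 80, 86, 82, 64, 60, 60, 61, 73, 94, 100, 99, 98, 97, 92, 73, 60, 60, 67, 87, 97, 97, 96, 95, 93, 79, 61, 60, 67, 87, 96, 96, 96, 95, 94, 105, 120, 118, 105, 100, 105, 107, 107, 107, 107]
0.055 [82, 82, 82, 81, 81, 81, 81, 81, 81, 87, 98, 102, 71, 63, 62, 62, 62, 62, 63, 80, 109, 126, 129, 126, 112, 92, 70, 61, 61, 72, 94, 99, 99, 98, 97, 94, 78, 61, 61, 69, 89, 98, 98, 96, 96, 96, 109, 122, 114, 91, 76, 75, 75, 75, 75, 75]
0.065 [82, 82, 82, 81, 81, 81, 81, 81, 80, 77, 73, 70, 69, 69, 70, 72, 76, 86, 88, 70, 65, 65, 64, 65, 65, 67, 67, 72, 75, 94, 135, 151, 150, 147, 145, 136, 100, 74, 74, 91, 133, 147, 146, 144, 141, 132, 98, 77, 77, 77, 77, 77, 77, 77, 77, 76]
0.08 [157, 161, 162, 190, 223, 225, 226, 226, 226, 224, 223, 223, 225, 227, 228, 228, 222, 167, 92, 81, 81, 81, 81, 81, 81, 80, 82, 81, 79, 79, 80, 79, 79, 79, 79, 78, 79, 79, 79, 95, 127, 136, 127, 121, 118, 110, 126, 150, 155, 155, 153, 154, 154, 155, 156, 154]
```

All three are spaced 10 mm apart, at −31, −21 and −11 mm. Withdraw and take the last look.

```bash
python3 -m crank '[[0,-0.4,-4,0,0,0,0],[0,0,-5,0,0,0,0],[0,-3,-4,0,0,0,0],[0,0,0,0,0,0,0],[0,0,0,0,0,0,0],[0,0,0,0,0,0,0]]'| grep -E "pos|wrist"
python3 - <<'E'
from h import *
from station import read_camera
d,s=wristcam();c=read_camera('side')['frame'][:,:,::-1]
o=np.hstack([cv2.resize(d['frame'][:300,250:550,::-1],(400,400)),cv2.resize(c[200:320,235:355],(400,400),interpolation=cv2.INTER_CUBIC)])
cv2.imwrite('pics/final.png',cv2.convertScaleAbs(o,alpha=1.6))
E
```

```text
position: [0.4881, 0.2306, 0.34]
wrist_force: [-0.4, 1.0, -0.8]
```

View pics/final.png

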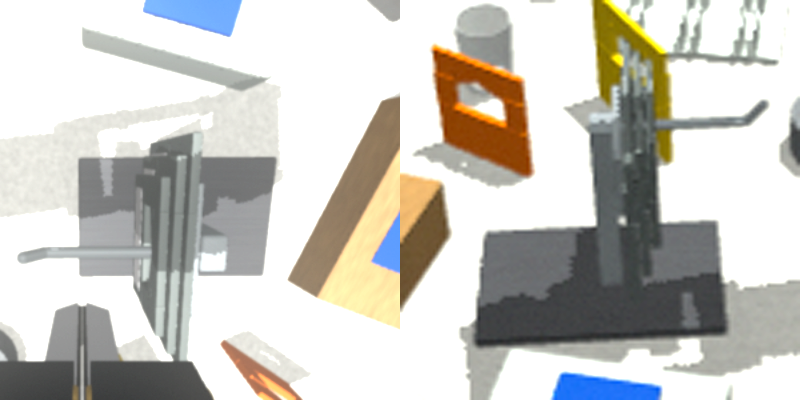

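The picture shows the three nested at the stop plate (150–200, 140–350), hanging straight; the fingers are clear and the stand is in place.

```bash
python3 -c "
from station import manip
print(manip.hand_in())"
```

```text
the job is handed in; nothing more can be done
None
```

I hung all three mirrors on the hook (large, medium, small), glass outwards and each about 10 mm in front of the last. The job is handed in after about 45 s on the robot's clock, and the hand-in gave no verdict.

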